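# Load the bearers into the press chase and set the press to float

### The job

Draw the press chase fully out by its post, then pick every brass bearer block out of the compartment bin and drop them one by one into the chase's pockets, oblong bars in the oblong slots and square pads in the square pockets, each lying flat and fully down, any free pocket of its kind. Then slide the chase fully home under the press head, and lastly push the valve lever past its stiff detent so that it stays in the float notch. Leave the jar, the brush and the weight where they are.

Things in the scene. Friction and masses are not known exactly. Their poses are not given: they have to be found in the camera images.
- bar0: Oblong brass bearer bar, 46 x 20 x 20 mm, about 0.16 kg; origin at its centre, x along its 46 mm length. Starts lying flat in a compartment of the bin. It may be absent (then None throughout).
- bar1: Oblong brass bearer bar, 46 x 20 x 20 mm, about 0.16 kg; origin at its centre, x along its 46 mm length. Starts lying flat in a compartment of the bin. It may be absent (then None throughout).
- bar2: Oblong brass bearer bar, 46 x 20 x 20 mm, about 0.16 kg; origin at its centre, x along its 46 mm length. Starts lying flat in a compartment of the bin. It may be absent (then None throughout).
- pad0: Square brass bearer pad, 32 x 32 x 20 mm, about 0.17 kg; origin at its centre, z through its 20 mm thickness, x and y square to its sides. Starts lying flat in a compartment of the bin. It may be absent (then None throughout).
- pad1: Square brass bearer pad, 32 x 32 x 20 mm, about 0.17 kg; origin at its centre, z through its 20 mm thickness, x and y square to its sides. Starts lying flat in a compartment of the bin. It may be absent (then None throughout).
- pad2: Square brass bearer pad, 32 x 32 x 20 mm, about 0.17 kg; origin at its centre, z through its 20 mm thickness, x and y square to its sides. Starts lying flat in a compartment of the bin. It may be absent (then None throughout).
- bin: Shallow wooden bin, 264 (x) x 184 (y) mm, fixed to the table, 3 x 2 equal compartments of about 83 x 86 mm, each with at most one block. Origin under its centre on the table. Inner floor 4 mm above the origin, outer and dividing walls 4 mm thick with their tops 14 mm above the origin, so blocks lying in it stand 10 mm proud of the walls.
- press: Grey bench press, fixed; base 170 (x) x 440 (y) x 20 mm, origin on the table under the middle of the chase when that is out. Head: slab 190 (x) x 125 (y) mm on four columns, centred at y = +200 mm, underside 78 mm, top 125 mm above the table, a round cap in its middle to 153 mm. The chase (aluminium pocket tray 160 (x) x 142 (y) mm) slides along +y under the head.
- slot0 (a point): Centre of the mouth of an oblong chase pocket for a bar: 52 mm along the press's y, 26 mm along x, 10 mm deep. A seated bar's centre is level with this point (10 mm stands proud). Moves with the chase; axes parallel to the press's. Slots are 54 mm apart in x, the row of square pockets lies 70 mm away in -y. Mouth 37 mm above the table.
- square0 (a point): Centre of the mouth of a square chase pocket for a pad: 38 x 38 mm, sides along the press's axes, 10 mm deep. A pad lying flat in it has its centre level with this point (10 mm stands proud). Moves with the chase; axes parallel to the press's. Squares are 54 mm apart in x, the row of slots lies 70 mm away in +y. Mouth 37 mm above the table.
- slot1 (a point): Centre of the mouth of an oblong chase pocket for a bar: 52 mm along the press's y, 26 mm along x, 10 mm deep. A seated bar's centre is level with this point (10 mm stands proud). Moves with the chase; axes parallel to the press's. Slots are 54 mm apart in x, the row of square pockets lies 70 mm away in -y. Mouth 37 mm above the table.
- square1 (a point): Centre of the mouth of a square chase pocket for a pad: 38 x 38 mm, sides along the press's axes, 10 mm deep. A pad lying flat in it has its centre level with this point (10 mm stands proud). Moves with the chase; axes parallel to the press's. Squares are 54 mm apart in x, the row of slots lies 70 mm away in +y. Mouth 37 mm above the table.
- slot2 (a point): Centre of the mouth of an oblong chase pocket for a bar: 52 mm along the press's y, 26 mm along x, 10 mm deep. A seated bar's centre is level with this point (10 mm stands proud). Moves with the chase; axes parallel to the press's. Slots are 54 mm apart in x, the row of square pockets lies 70 mm away in -y. Mouth 37 mm above the table.
- square2 (a point): Centre of the mouth of a square chase pocket for a pad: 38 x 38 mm, sides along the press's axes, 10 mm deep. A pad lying flat in it has its centre level with this point (10 mm stands proud). Moves with the chase; axes parallel to the press's. Squares are 54 mm apart in x, the row of slots lies 70 mm away in +y. Mouth 37 mm above the table.
- chase (a joint): Slide of the chase in m: 0 fully out (towards the press's -y, for loading), 0.20 fully home under the head against its stop. Starts part of the way in, at 0.09 to 0.15. Friction about 3 N; stays where it is left.
- chase_post (a point): Top centre of the chase's upright steel post, 16 mm in diameter, for sliding it: 142 mm from the chase's middle towards -y, free for 27 mm below this point; its top is 61 mm above the table. With the chase home it stands about 80 mm short of the head.
- lever (a joint): Valve lever angle in rad: at 0 it leans 0.3 rad to the valve's -x; grows as its knob is pushed to the valve's +x. Starts at 0 to 0.15. Moves with about 1 N, then at about 0.28 meets a stiff detent (spring ball; about 10 N at the knob) with its crest at 0.53; beyond it snaps on into the float notch at its stop, 0.86, and stays; short of the crest it springs back to about 0.28.
- lever_knob (a point): Centre of the lever's black knob (30 mm in diameter, 35 mm long) on a 12 mm steel rod, 122 mm from the hinge, which lies 55 mm above the table; the knob's centre is about 172 to 177 mm above the table.
- valve: Grey valve box, 70 x 60 x 60 mm on a 90 x 80 mm foot, fixed to the table; on its +y side a cheek plate with the spring ball reaches 136 mm above the table. Origin under its centre; x is the direction in which the lever is pushed, y along the hinge. The hinge lies 55 mm above the origin.
- jar: Paste jar, 58 mm in diameter, 55 mm high, loose; leave alone. Origin under its centre.
- brush: Wide wooden smoothing brush, lying, about 135 x 150 x 22 mm, loose; leave alone. Origin near its middle, on its underside.
- weight: Dark steel paperweight, 52 mm in diameter, 40 mm high, loose; leave alone. Origin under its centre.
There are look-alikes about, which are no part of the job. What is shaped like the bar2 but orange, purple or red is not meant.

How it is judged:
By the outcome, as a careful person would: the job done as asked, in the order asked, and still so for the second after the job is handed in, with the robot touching nothing.
Of bar0, bar1, bar2, pad0, pad1, pad2 only 4 to 6 are there at a start; the rules pass over those that are not, and their reading is None.
At some moment in a run one of bar0, bar1, bar2, pad0, pad1, pad2 may be knocked a few centimetres aside while the robot is not near it.
Once in a run the grip may slacken for a moment while it holds something.
It also fails if it takes over 210 s, if anything falls off the work surface, if the arm or the gripper's body presses on something with over 40 N, if the wrist force passes 120 N, or if a joint passes its speed limit or range.

### The arm

A 6-joint arm with a two-finger parallel gripper is mounted at the origin on the work surface. World frame = base frame: x ahead of the robot, y to its left, z up, the work surface at z = 0. Lengths are in m, angles in rad, forces in N, time in s.
With the tool pointing down it reaches from about 0.35 to 0.85 m from the base axis. Payload 8.1 kg.
Tool frame: the origin (TCP) lies between the finger pads; the fingertips stand 11 mm ahead of it and the grasp point (between the pads) lies 8 mm behind it; y points along the fingers, x is the direction in which the jaws open and shut, and the axes are right-handed (so a half turn about y gives the same grasp; the last joint's range is limited). The gripper opens to 93 mm and grips with 3 to 60 N. Pads are 15 mm wide; open, the fingers measure 128 mm over their backs; the gripper's body (75 mm by 188 mm) begins 65 mm behind the grasp point.
Start: joints at [1.157, 0.13, 1.488, -0, 1.523, -0.085], TCP at [0.194, 0.568, 0.23] pointing down, gripper open.
Joint ranges: [-2.96, 2.96], [-0.89, 2.26], [0.02, 2.5], [-1.34, 4.48], [0, 2.73], [-2.66, 2.66]. Speed limits (rad/s): [2.39, 2.39, 2.79, 3.14, 3.14, 3.14].

### API

Orientations are given as a rotation vector (axis times angle).
In Python, from plant import readout, optics, robot gives the robot as it stands.
- The arm moves only by the shell command python3 -m creep 'ROWS' [FORCE]. ROWS is JSON, a list that holds one entry, the list of rows, each a list of 7 numbers: the closure, from 0 (fully open) to 1 (shut), then the shift along the tool's x, y, z in cm, then the turn, a rotation vector about the tool's x, y, z in degrees. In form: [[[grip, x, y, z, wx, wy, wz], ...]]. A call has exactly 8 rows; each row shifts and turns the pose as measured when the row begins, along the tool's axes as they then stand; what a row does not reach is not made up. A row lasts 1/10 s, in which the tool goes at most 50 mm and 8.59 degrees, less where a joint would pass 70% of its speed; a pose out of reach is approached as far as the arm can. A call is refused whole if a number of a shift passes 5 or a number of a turn 8.59, either way. A call with a gripper value outside its range is refused whole. The fingers move at their own pace and stop on an object; FORCE is the grip in N (left out, the last holds). Time passes only in rows, so rows that do not move let the fingers close, or fill a call up. It gives the time, the measured TCP pose, the force and the opening at its end, in the units of the state.
- readout.read_state(): the state, without advancing time (a new reading comes with each control period).
- optics.read_camera(name): name is "scene" or "top" or "wrist"; returns a dict with "frame" (420x560x3 uint8, red, green, blue), "depth" (420x560 float32, m along the optical axis (not along the pixel's ray), 0 where there is no reading), "intrinsics" (3x3 intrinsics, pixels), "R" (3x3) and "t" (3): a world point X has camera coordinates R X + t. Camera axes: x right, y down, z forward; pixel columns grow to the right and rows downward; lengths in m; the calibration is good to about 2 mm. The wrist camera is an equidistant fisheye: a pixel r from the principal point sees the ray r / f radians off the axis. A picture is of the moment at which its call begins.
- robot.close_job(): hands the job in, once; it reports no verdict.
The state is a dict: "t": time; "q": joint angles; "dq": joint speeds; "joint_torque": joint torques, N m; "tool_pos": TCP position; "orientation": TCP orientation; "force": force on the tool from outside, world axes, zero at the start; "wrist_torque": the same for the moment, N m; "opening": finger opening in m.
Only numpy, scipy, OpenCV 4.12 (cv2) and the standard library are available. Lean on these libraries where they do the work, as an engineer would, in place of code of your own. Each camera call takes 0.05 s, during which the arm holds its last target. There are 200 camera calls.

## Working session

There is one attempt and no reset: what is moved stays moved. The work goes in short steps, Python scripts to look and compute and a shell command to move; the robot and the scene stay as the last step left them, time stands still between calls to the robot, and variables do not carry over. Pictures are saved under pics/ and viewed, about 12 in all and at most 16, crops included, and the job is handed in when it is done.

```bash
ls; mkdir -p pics; cat > h.py <<'E'
import numpy as np, cv2
from plant import readout, optics, robot
from scipy.spatial.transform import Rotation as Rn
def snap(name):
    c=optics.read_camera(name); np.savez('last_%s.npz'%name,**c); return c
def load(name): return dict(np.load('last_%s.npz'%name))
def save(im,fn,crop=None,scale=1):
    if crop: u0,v0,u1,v1=crop; im=im[v0:v1,u0:u1]
    cv2.imwrite('pics/'+fn,cv2.resize(im[:,:,::-1],None,fx=scale,fy=scale,interpolation=cv2.INTER_CUBIC))
def cloud(c):
    K=c['intrinsics'];d=c['depth'];v,u=np.mgrid[:d.shape[0],:d.shape[1]]
    P=np.stack([(u-K[0,2])/K[0,0]*d,(v-K[1,2])/K[1,1]*d,d],-1)
    return (P-c['t'])@c['R']
def onplane(c,u,v,z):
    K=c['intrinsics'];r=np.array([(u-K[0,2])/K[0,0],(v-K[1,2])/K[1,1],1])@c['R']
    o=-c['t']@c['R'];return o+r*(z-o[2])/r[2]
def st():
    s=readout.read_state();R=Rn.from_rotvec(s['orientation']).as_matrix()
    print('t',round(s['t'],2),'pos',np.round(s['tool_pos'],4),'F',np.round(s['force'],1),'op',round(s['opening'],4),'q',np.round(s['q'],2));print(np.round(R,3).tolist());return s,R
def to(target,yaw=None):
    """shift in tool cm to a world target; yaw=desired direction (deg, world) of tool x axis, mod 180"""
    s,R=st();d=R.T@(np.array(target)-s['tool_pos'])*100
    print('tool shift cm',np.round(d,2))
    if yaw is not None:
        a=np.radians(yaw);x=np.array([np.cos(a),np.sin(a),0]);
        if x@R[:,0]<0:x=-x
        D=np.stack([x,np.cross([0,0,-1],x),[0,0,-1]],1)
        print('turn tool deg',np.round(np.degrees(Rn.from_matrix(R.T@D).as_rotvec()),2))
E
python3 - <<'E'
from h import *
st()
for n in('top','scene'):
    c=snap(n);save(c['frame'],n+'0.png',scale=1.4);print(n,c['intrinsics'].tolist(),np.round(-c['t']@c['R'],3),np.round(c['R'],2).tolist())
E
```

```text
pics
t 0.0 pos [0.1935 0.5673 0.2286] F [-0.5  0.4  0.1] op 0.0929 q [ 1.16  0.13  1.49 -0.    1.52 -0.09]
[[0.323, -0.001, -0.946], [0.946, -0.002, 0.323], [-0.002, -1.0, 0.0]]
top [[501.43628452481147, 0.0, 278.1509830820537], [0.0, 501.43628452481147, 208.71462462751094], [0.0, 0.0, 1.0]] [ 0.167 -0.033  1.754] [[0.03, -1.0, 0.0], [-0.97, -0.03, -0.23], [0.23, 0.0, -0.97]]
scene [[383.4825267341984, 0.0, 278.65396538981315], [0.0, 383.4825267341984, 207.91364146701108], [0.0, 0.0, 1.0]] [ 0.868 -0.524  0.989] [[0.81, 0.58, -0.02], [0.47, -0.68, -0.56], [-0.34, 0.45, -0.83]]
```

```bash
sed -i 's/D=np.stack.*/y=np.array([0,0,-1.]);D=np.stack([x,y,np.cross(x,y)],1)/' h.py; ls pics
```

```text
scene0.png
top0.png
```

View pics/top0.png

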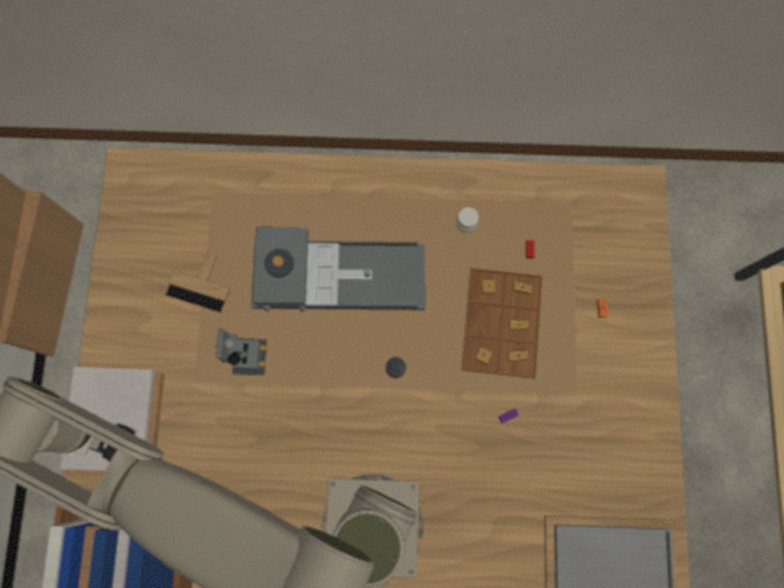

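View pics/scene0.png

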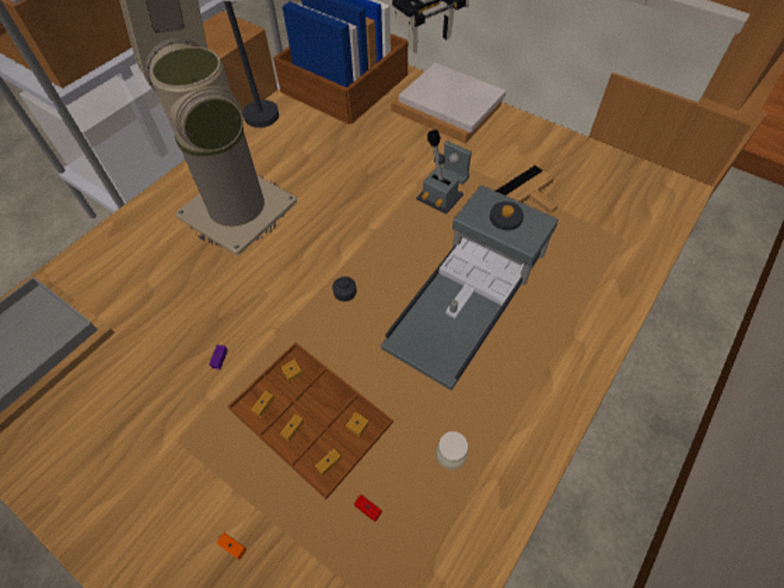

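```bash
python3 - <<'E'
from h import *
T=load('top');S=load('scene')
for nm,a,b,z in [('post',(367,274),(452,304),.061),('knob',(235,357),(434,137),.175)]:
    print(nm,onplane(T,a[0]/1.4,a[1]/1.4,z).round(3),onplane(S,b[0]/1.4,b[1]/1.4,z).round(3))
for n,c in(('top',T),('scene',S)):
    P=cloud(c);hsv=cv2.cvtColor(c['frame'],cv2.COLOR_RGB2HSV)
    # blocks by depth: z .015-.032 in bin area, brass
    m=((P[...,2]>.017)&(P[...,2]<.035)&(hsv[...,1]>100)&(P[...,1]<-.1)&(P[...,0]>.2)&(P[...,1]>-.5)).astype(np.uint8)
    k,l,s,ce=cv2.connectedComponentsWithStats(m)
    for i in range(1,k):
        if s[i,4]>12:
            Q=P[l==i];w=np.array([onplane(c,u,v,.024)[:2] for v,u in np.argwhere(l==i)]).astype(np.float32)
            r=cv2.minAreaRect(w*1000);print(n,'blk',ce[i].round(1),s[i,4],Q.mean(0).round(3),np.round(r[0],0),np.round(r[1],0),round(r[2]))
    # base
    for nm,lo,hi in (('base',.014,.026),('head',.118,.132),('chase',.032,.042)):
        q=(P[...,2]>lo)&(P[...,2]<hi)&(P[...,1]>-.25)&(P[...,1]<.45)&(P[...,0]>.45)&(hsv[...,1]<90)
        k,l,s,ce=cv2.connectedComponentsWithStats(q.astype(np.uint8));i=1+np.argmax(s[1:,4])
        r=cv2.minAreaRect((P[l==i][:,:2]*1000).astype(np.float32));print(n,nm,s[i,4],np.round(r[0]),np.round(r[1]),round(r[2],1))
E
```

```text
post [0.603 0.031 0.061] [0.611 0.028 0.061]
knob [0.37  0.317 0.175] [0.37  0.321 0.175]
top blk [378.7 176.8] 57 [ 0.698 -0.383  0.023] [ 697. -382.] [18. 45.] 89
top blk [348.9 204.1] 78 [ 0.592 -0.276  0.026] [ 593. -277.] [30. 28.] 0
top blk [373.1 204.8] 75 [ 0.593 -0.362  0.024] [ 593. -362.] [47. 21.] 77
top blk [370.5 231.6] 76 [ 0.496 -0.352  0.025] [ 495. -352.] [21. 46.] 2
top blk [345.4 253.4] 87 [ 0.416 -0.264  0.025] [ 416. -264.] [31. 33.] 65
top blk [369.7 253.5] 76 [ 0.418 -0.348  0.026] [ 417. -348.] [21. 46.] 2
top blk [363.  296.5] 48 [ 0.271 -0.325  0.023] [ 270. -325.] [15. 42.] 28
top base 2031 [612.  -3.] [169. 220.] 1.4
top head 1513 [604. 240.] [190. 127.] 1.8
top chase 810 [609.  91.] [179. 210.] 3.5
scene blk [154.7 253.4] 81 [ 0.273 -0.326  0.019] [ 275. -326.] [19. 47.] 27
scene blk [207.5 263. ] 125 [ 0.418 -0.263  0.023] [ 419. -263.] [32. 35.] 69
scene blk [186.8 286.9] 134 [ 0.419 -0.348  0.022] [ 420. -348.] [23. 47.] 5
scene blk [207.8 303.7] 138 [ 0.497 -0.35   0.022] [ 498. -351.] [22. 46.] 2
scene blk [254.6 301.5] 149 [ 0.593 -0.275  0.023] [ 594. -275.] [33. 33.] 1
scene blk [233.8 328.3] 152 [ 0.593 -0.361  0.023] [ 594. -361.] [46. 21.] 79
scene blk [262.  361.2] 137 [ 0.698 -0.382  0.019] [ 699. -383.] [19. 46.] 89
scene base 3473 [612.  -1.] [168. 226.] 1.5
scene head 1648 [606. 241.] [189. 127.] 1.2
scene chase 1098 [612. 131.] [182. 181.] 3.8
```

```bash
python3 -m creep '[[[0,0,-4,0,0,8.59,0],[0,0,0,0,0,8.59,0],[0,0,0,0,0,8.59,0],[0,0,0,0,0,8.59,0],[0,0,0,0,0,8.59,0],[0,0,0,0,0,8.59,0],[0,0,0,0,0,8.59,0],[0,0,0,0,0,8.59,0]]]' 40; python3 -c "
from h import *
to([.6105,.030,.12],1.5)"
```

```text
t: 0.9
tool_pos: [0.1925, 0.5651, 0.265]
orientation: [-1.581, -0.025, 0.033]
force: [-0.3, 1.3, 0.6]
opening: 0.0931
t 0.9 pos [0.1925 0.5651 0.265 ] F [-0.3  1.3  0.6] op 0.0931 q [1.16 0.12 1.43 0.   1.6  1.12]
[[0.999, -0.005, -0.037], [0.037, -0.01, 0.999], [-0.005, -1.0, -0.01]]
tool shift cm [ 39.89  14.85 -54.86]
turn tool deg [ 0.58  0.6  -0.28]
```

```bash
python3 -m creep '[[[0,2.5,0,-3.4,0.6,0.6,-0.3],[0,2.5,0,-3.4,0,0,0],[0,2.5,0,-3.4,0,0,0],[0,2.5,0,-3.4,0,0,0],[0,2.5,0,-3.4,0,0,0],[0,2.5,0,-3.4,0,0,0],[0,2.5,0,-3.4,0,0,0],[0,2.5,0,-3.4,0,0,0]]]' >/dev/null; python3 -m creep '[[[0,2.5,0,-3.4,0,0,0],[0,2.5,0,-3.4,0,0,0],[0,2.5,0,-3.4,0,0,0],[0,2.5,0,-3.4,0,0,0],[0,2.5,0,-3.4,0,0,0],[0,2.5,0,-3.4,0,0,0],[0,2.5,0,-3.4,0,0,0],[0,2.5,0,-3.4,0,0,0]]]' >/dev/null; python3 -c "
from h import *
to([.6105,.030,.12],1.5)
c=snap('wrist');save(c['frame'],'w1.png',scale=1.3);print(c['intrinsics'],(-c['t']@c['R']).round(3),c['R'].round(2))"
```

```text
t 2.5 pos [0.612  0.0104 0.2564] F [ 1.   0.6 -0.2] op 0.093 q [-0.06  0.16  1.4  -0.01  1.58 -0.09]
[[1.0, -0.009, -0.027], [0.027, -0.004, 1.0], [-0.009, -1.0, -0.004]]
tool shift cm [ 0.03 13.63  2.02]
turn tool deg [ 0.24  0.04 -0.54]
[[325.1922621    0.         284.88347281]
 [  0.         325.1922621  210.96339783]
 [  0.           0.           1.        ]] [0.611 0.094 0.411] [[ 1.    0.03 -0.01]
 [ 0.03 -0.95  0.3 ]
 [-0.   -0.3  -0.95]]
```

View pics/w1.png

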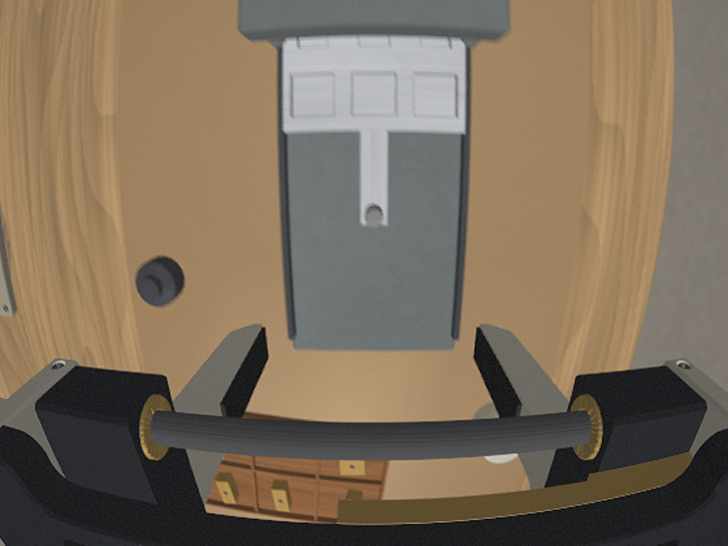

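```bash
cat >> h.py <<'E'
def wray(c,u,v):
    K=c['intrinsics'];x=(u-K[0,2])/K[0,0];y=(v-K[1,2])/K[1,1];r=np.hypot(x,y);k=np.sin(r)/max(r,1e-9)
    return np.array([x*k,y*k,np.cos(r)])@c['R']
def wplane(c,u,v,z):
    d=wray(c,u,v);o=-c['t']@c['R'];return o+d*(z-o[2])/d[2]
E
python3 -c "
from h import *
c=load('wrist')
for u,v,z in((374,213,.061),(313,95,.037),(374,95,.037),(436,95,.037)): print(wplane(c,u/1.3,v/1.3,z).round(4))"
```

```text
[0.6127 0.0365 0.061 ]
[0.5567 0.1372 0.037 ]
[0.6098 0.1376 0.037 ]
[0.6637 0.1403 0.037 ]
```

```bash
python3 -m creep '[[[0,0,4.1,2.3,0,0,0],[0,0,4.1,0,0,0,0],[0,0,4.1,0,0,0,0],[0,0,4.1,0,0,0,0],[0,0,4,0,0,0,0],[0,0,0,0,0,0,0],[1,0,0,0,0,0,0],[1,0,0,0,0,0,0]]]' 40; python3 -m creep '[[[1,0,0,0,0,0,0],[1,0,0,0,0,0,0],[1,0,0,0,0,0,0],[1,0,0,0,0,0,0],[1,0,0,0,0,0,0],[1,0,0,0,0,0,0],[1,0,0,0,0,0,0],[1,0,0,0,0,0,0]]]' 40; python3 -c "
from h import *
to([.614,-.1015,.049],1.5)"
```

```text
t: 3.35
tool_pos: [0.6133, 0.0226, 0.0445]
orientation: [-1.578, -0.005, 0.021]
force: [0.0, -0.0, -0.7]
opening: 0.0818
t: 4.15
tool_pos: [0.6158, 0.0219, 0.0529]
orientation: [-1.58, -0.01, 0.017]
force: [-13.9, -3.5, 6.0]
opening: 0.018
t 4.15 pos [0.6158 0.0219 0.0529] F [-13.9  -3.5   6. ] op 0.018 q [-0.04  0.32  1.6  -0.01  1.22 -0.06]
[[1.0, -0.005, -0.017], [0.017, -0.009, 1.0], [-0.005, -1.0, -0.009]]
tool shift cm [ -0.39   0.5  -12.33]
turn tool deg [ 0.53 -0.53 -0.27]
```

```bash
python3 -m creep '[[[0.6,0,0,0,0,0,0],[0.6,0,0,0,0,0,0],[0.6,-0.3,0.3,0.5,0,0,0],[0.6,0,0,0.4,0,0,0],[0.6,0,0,0,0,0,0],[0.6,0,0,0,0,0,0],[0.6,0,0,0,0,0,0],[0.6,0,0,0,0,0,0]]]'; python3 -c "
from h import *
to([.614,-.1015,.049],1.5);c=snap('wrist');save(c['frame'],'w2.png',(180,130,400,350),3)"
```

```text
t: 4.95
tool_pos: [0.6121, 0.0321, 0.0488]
orientation: [-1.58, -0.01, 0.018]
force: [-0.1, -0.2, 0.4]
opening: 0.0374
t 4.95 pos [0.6121 0.0321 0.0488] F [-0.1 -0.2  0.4] op 0.0374 q [-0.03  0.32  1.61 -0.01  1.22 -0.04]
[[1.0, -0.005, -0.017], [0.017, -0.009, 1.0], [-0.005, -1.0, -0.009]]
tool shift cm [ -0.04   0.1  -13.36]
turn tool deg [ 0.51 -0.5  -0.31]
```

View pics/w2.png

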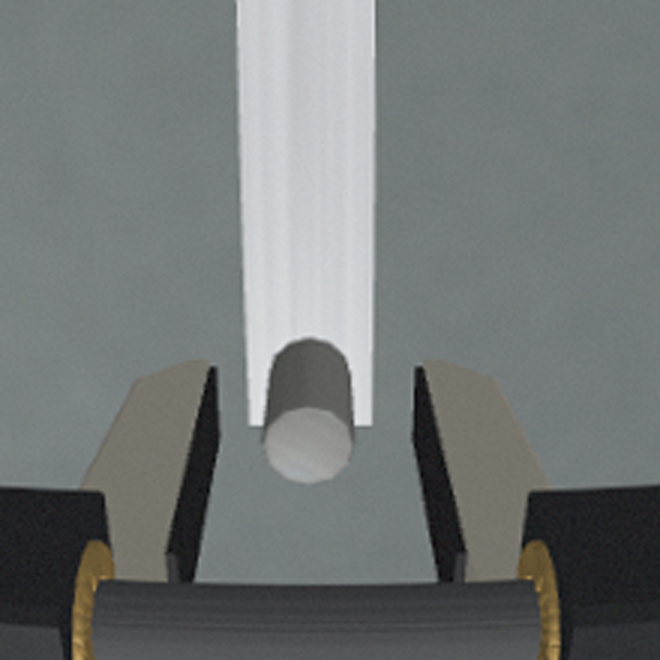

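```bash
python3 -m creep '[[[1,0,0,0,0,0,0],[1,0,0,0,0,0,0],[1,0,0,0,0,0,0],[1,0,0,0,0,0,0],[1,0,0,0,0,0,0],[1,0,0,-1.5,0,0,0],[1,0,0,-2,0,0,0],[1,0,0,-2,0,0,0]]]' 40; python3 -m creep '[[[1,0,0,-2,0,0,0],[1,0,0,-2,0,0,0],[1,0,0,-2,0,0,0],[1,0,0,-1.5,0,0,0],[1,0,0,-1,0,0,0],[1,0,0,-0.7,0,0,0],[1,0,0,0,0,0,0],[1,0,0,0,0,0,0]]]';python3 -c "
from h import *
to([.614,-.1015,.049],1.5)"
```

```text
t: 5.8
tool_pos: [0.6122, -0.0194, 0.0488]
orientation: [-1.575, -0.011, 0.022]
force: [1.2, 5.0, -1.4]
opening: 0.0153
t: 6.6
tool_pos: [0.6144, -0.1048, 0.0485]
orientation: [-1.556, -0.012, 0.024]
force: [-0.3, 1.8, 0.9]
opening: 0.0152
t 6.6 pos [ 0.6144 -0.1048  0.0485] F [-0.3  1.8  0.9] op 0.0152 q [-0.26  0.35  1.57  0.01  1.23 -0.29]
[[1.0, -0.007, -0.023], [0.023, 0.015, 1.0], [-0.007, -1.0, 0.015]]
tool shift cm [-0.04 -0.05  0.33]
turn tool deg [-0.85 -0.19 -0.4 ]
```

```bash
python3 -m creep '[[[1,0,0,-0.5,0,0,0],[1,0,0,-0.5,0,0,0],[1,0,0,-0.5,0,0,0],[1,0,0,-0.5,0,0,0],[1,0,0,0,0,0,0],[1,0,0,0,0,0,0],[1,0,0,0,0,0,0],[1,0,0,0,0,0,0]]]'; python3 -m creep '[[[0.5,0,0,0,0,0,0],[0.5,0,0,0,0,0,0],[0.5,0,0,0,0,0,0],[0.5,0,-5,0,0,0,0],[0.5,0,-5,0,0,0,0],[0.5,0,-5,0,0,0,0],[0.5,0,0,0,0,0,0],[0.5,0,0,0,0,0,0]]]'
```

```text
t: 7.4
tool_pos: [0.6149, -0.1172, 0.0477]
orientation: [-1.544, -0.013, 0.026]
force: [-0.3, -0.5, 0.7]
opening: 0.0006
t: 8.2
tool_pos: [0.6144, -0.1207, 0.2005]
orientation: [-1.543, -0.009, 0.03]
force: [-0.1, 0.2, -1.1]
opening: 0.0463
```

```bash
python3 -c "
from h import *
st();c=snap('wrist');save(c['frame'],'w3.png',scale=1.4)"
```

```text
t 8.2 pos [ 0.6144 -0.1207  0.2005] F [-0.1  0.2 -1.1] op 0.0463 q [-0.29  0.23  1.43  0.02  1.5  -0.32]
[[1.0, -0.014, -0.025], [0.025, 0.028, 0.999], [-0.013, -1.0, 0.028]]
```

View pics/w3.png

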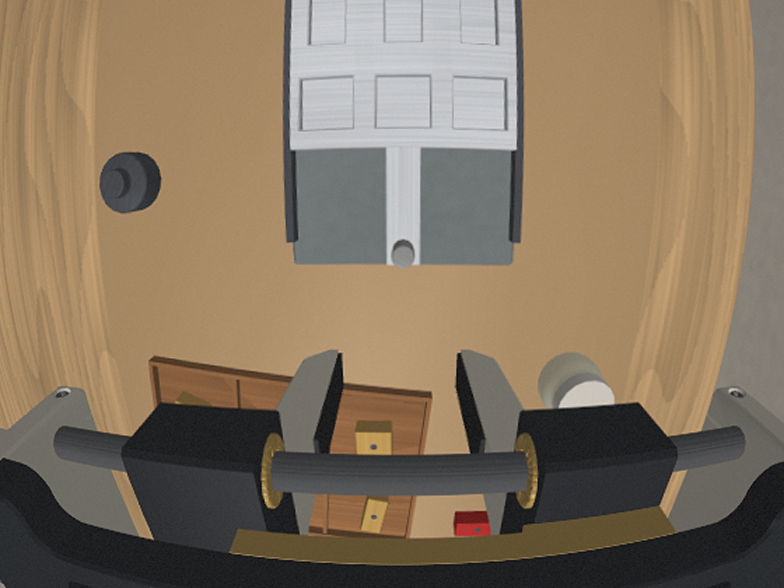

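```bash
python3 -c "
from h import *
c=load('wrist')
for u,v,z in((403,250,.061),(327,103,.037),(403,101.5,.037),(480,103,.037),(293,264,.02),(513,264,.02)): print(wplane(c,u/1.4,v/1.4,z).round(4))
c=snap('scene');save(c['frame'],'s1.png',(260,120,440,300),4)
c=snap('top');P=cloud(c);q=(P[...,2]>.032)&(P[...,2]<.042)&(P[...,1]>-.2)&(P[...,1]<.16)&(P[...,0]>.5)&(P[...,0]<.72)
k,l,s,ce=cv2.connectedComponentsWithStats(q.astype(np.uint8));i=1+np.argmax(s[1:,4])
print(P[l==i].min(0),P[l==i].max(0))"
```

```text
[ 0.6149 -0.0948  0.061 ]
[0.5591 0.0053 0.037 ]
[0.6121 0.0065 0.037 ]
[0.6658 0.0081 0.037 ]
[ 0.5302 -0.1149  0.02  ]
[ 0.7  -0.11  0.02]
[ 0.52163492 -0.03516479  0.03202174] [0.69683901 0.12611273 0.04198335]
```

View pics/s1.png

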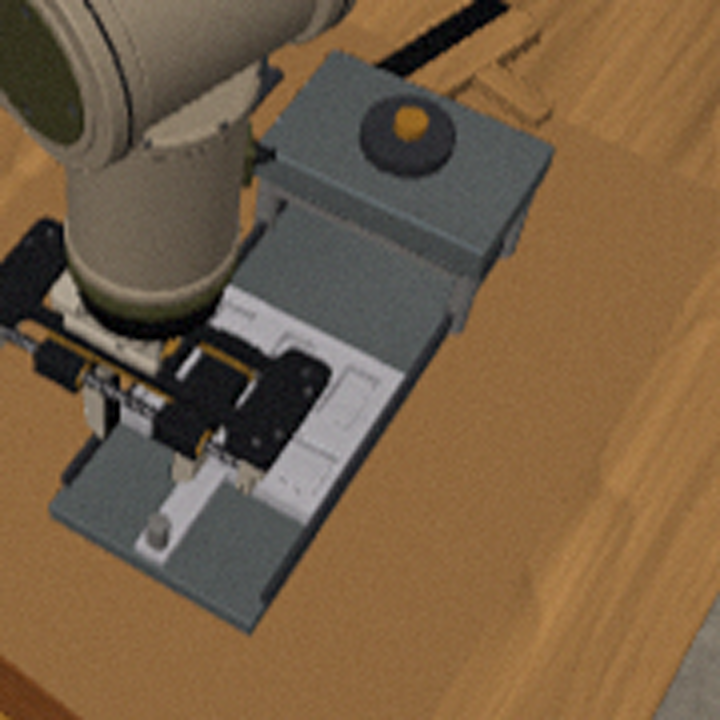

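```bash
python3 -c "
from h import *
to([.6145,-.055,.051],1.5)"
```

```text
t 8.35 pos [ 0.6139 -0.1206  0.199 ] F [-0.1  0.8 -0.2] op 0.0466 q [-0.29  0.23  1.43  0.02  1.5  -0.32]
[[1.0, -0.015, -0.025], [0.025, 0.029, 0.999], [-0.015, -0.999, 0.029]]
tool shift cm [ 0.44 14.98  6.12]
turn tool deg [-1.66 -0.05 -0.84]
```

```bash
python3 -m creep '[[[1,0.2,0,3.3,-1.6,0,-0.8],[1,0,0,3.3,0,0,0],[1,0,4,0,0,0,0],[1,0,4,0,0,0,0],[1,0,4,0,0,0,0],[1,0,2.8,0,0,0,0],[1,0,0,0,0,0,0],[1,0,0,0,0,0,0]]]' 40; python3 -c "
from h import *
to([.6145,-.055,.051],1.5)"; python3 -m creep '[[[1,0,0,-0.8,0,0,0],[1,0,0,-0.8,0,0,0],[1,0,0,-0.8,0,0,0],[1,0,0,-0.5,0,0,0],[1,0,0,-0.5,0,0,0],[1,0,0,0,0,0,0],[1,0,0,0,0,0,0],[1,0,0,0,0,0,0]]]'
```

```text
t: 9.15
tool_pos: [0.6133, -0.0518, 0.0443]
orientation: [-1.571, -0.019, 0.021]
force: [-1.2, 1.2, 7.3]
opening: 0.0005
t 9.15 pos [ 0.6133 -0.0518  0.0443] F [-1.2  1.2  7.3] op 0.0005 q [-0.17  0.33  1.61 -0.    1.2  -0.19]
[[1.0, -0.001, -0.025], [0.025, -0.0, 1.0], [-0.001, -1.0, -0.0]]
tool shift cm [ 0.11 -0.67 -0.32]
turn tool deg [ 0.02 -0.04 -0.08]
t: 9.95
tool_pos: [0.6147, -0.0772, 0.0443]
orientation: [-1.558, -0.022, 0.024]
force: [-1.8, -0.6, 9.1]
opening: 0.0007
```

```bash
python3 -m creep '[[[1,0,-0.6,0,0,0,0],[1,0,0,-0.5,0,0,0],[1,0,0,-0.5,0,0,0],[1,0,0,-0.5,0,0,0],[1,0,0,-0.3,0,0,0],[1,0,0,-0.3,0,0,0],[1,0,0,-0.3,0,0,0],[1,0,0,-0.3,0,0,0]]]';  python3 -m creep '[[[1,0,0,-0.5,0,0,0],[1,0,0,-0.5,0,0,0],[1,0,0,-0.5,0,0,0],[1,0,0,-0.5,0,0,0],[1,0,0,-0.5,0,0,0],[1,0,0,-0.5,0,0,0],[1,0,0,-0.5,0,0,0],[1,0,0,-0.5,0,0,0]]]'
```

```text
t: 10.75
tool_pos: [0.6129, -0.0827, 0.0475]
orientation: [-1.523, -0.021, 0.035]
force: [-2.6, 15.4, 10.8]
opening: 0.0003
t: 11.55
tool_pos: [0.6128, -0.0824, 0.048]
orientation: [-1.46, -0.026, 0.053]
force: [-4.1, 22.3, 15.5]
opening: 0.0007
```

```bash
python3 -m creep '[[[1,0,0,0.5,0,0,0],[0.5,0,-4,0,0,0,0],[0.5,0,-4,0,0,0,0],[0.5,0,-4,0,0,0,0],[0.5,0,0,0,0,0,0],[0.5,0,0,0,0,0,0],[0.5,0,0,0,0,0,0],[0.5,0,0,0,0,0,0]]]'; python3 -c "
from h import *
to([.594,-.361,.12],-12)"
```

```text
t: 12.35
tool_pos: [0.6089, -0.0897, 0.1607]
orientation: [-1.455, -0.012, 0.066]
force: [-0.3, -0.0, 0.3]
opening: 0.0459
t 12.35 pos [ 0.6089 -0.0897  0.1607] F [-0.3 -0.   0.3] op 0.0459 q [-0.29  0.27  1.46  0.1   1.48 -0.35]
[[0.998, -0.038, -0.049], [0.053, 0.114, 0.992], [-0.032, -0.993, 0.116]]
tool shift cm [ -2.78   0.99 -27.32]
turn tool deg [-6.39 14.89 -2.71]
```

```bash
python3 -m creep '[[[0.5,0,0,0,-3.2,7.5,-1.3],[0.5,0,0,0,-3.2,7.5,-1.4],[0.5,0.7,0.3,-4.45,0,0,0],[0.5,0.7,0.5,-4.45,0,0,0],[0.5,0.7,0.5,-4.45,0,0,0],[0.5,0.7,0.5,-4.45,0,0,0],[0.5,0.7,0.5,-4.45,0,0,0],[0.5,0.7,0.5,-4.4,0,0,0]]]' > /dev/null; python3 -c "
from h import *
to([.594,-.361,.026],-12);c=snap('wrist');save(c['frame'],'w4.png',(100,60,480,345),2)"
```

```text
t 13.15 pos [ 0.5866 -0.3562  0.1181] F [ 0.  -0.  -0.3] op 0.0465 q [-0.62  0.44  1.32 -0.01  1.39 -0.4 ]
[[0.977, -0.016, 0.21], [-0.21, 0.004, 0.978], [-0.016, -1.0, 0.001]]
tool shift cm [ 0.98  9.19 -0.32]
turn tool deg [-0.06 -0.15 -0.93]
```

View pics/w4.png

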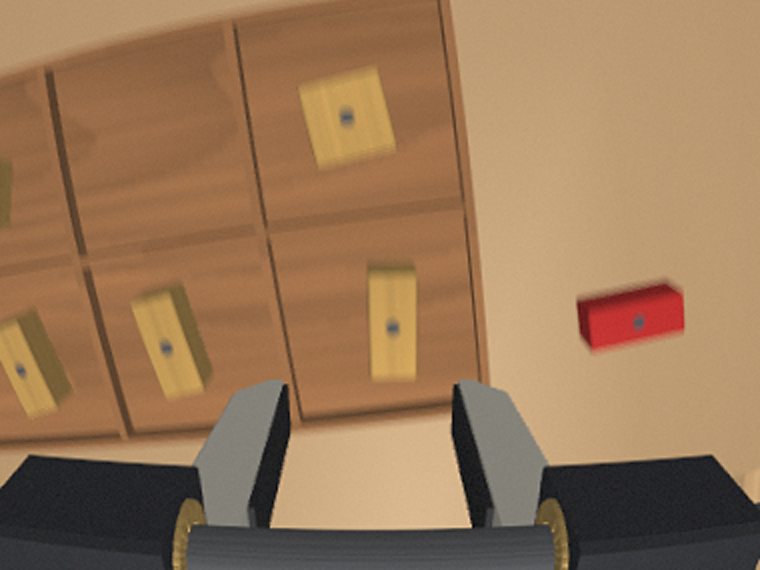

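```bash
cat >> h.py <<'E'
def pk(c,pts,off,s,z):
    for u,v in pts: print((u,v),wplane(c,off[0]+u/s,off[1]+v/s,z).round(4))
E
python3 -c "
from h import *
c=load('wrist')
pk(c,[(392,326),(393,378),(392,275),(167,348),(347,117),(158,300),(184,394)],(100,60),2,.024)"
```

```text
(392, 326) [ 0.5932 -0.3628  0.024 ]
(393, 378) [ 0.589  -0.3856  0.024 ]
(392, 275) [ 0.5975 -0.3418  0.024 ]
(167, 348) [ 0.4972 -0.3533  0.024 ]
(347, 117) [ 0.5935 -0.2775  0.024 ]
(158, 300) [ 0.4999 -0.3319  0.024 ]
(184, 394) [ 0.4979 -0.3755  0.024 ]
```

```bash
python3 -m creep '[[[0.5,0.4,3,-0.25,0,0,-0.9],[0.5,0.4,3,-0.25,0,0,0],[0.5,0,1.5,0,0,0,0],[0.5,0,0.5,0,0,0,0],[0.5,0,0,0,0,0,0],[0.5,0,0,0,0,0,0],[0.5,0,0,0,0,0,0],[0.5,0,0,0,0,0,0]]]' 45 >/dev/null; python3 -c "
from h import *
to([.5932,-.3625,.026],-12)"
```

```text
t 14.0 pos [ 0.5869 -0.3713  0.0297] F [-0.3  0.6 -0.4] op 0.0466 q [-0.64  0.55  1.35 -0.    1.25 -0.42]
[[0.976, -0.007, 0.218], [-0.218, 0.002, 0.976], [-0.008, -1.0, 0.0]]
tool shift cm [0.42 0.36 1.  ]
turn tool deg [-0.02 -0.6  -0.44]
```

```bash
python3 -m creep '[[[0.5,0.4,0,0.9,0,0,0],[0.5,0,0,0,0,0,0],[0.5,0,0.3,0,0,0,0],[0.5,0,0,0,0,0,0],[0.5,0,0,0,0,0,0],[0.5,0,0,0,0,0,0],[0.5,0,0,0,0,0,0],[0.5,0,0,0,0,0,0]]]' >/dev/null; python3 -c "
from h import *
to([.5932,-.3625,.026],-12)";  python3 -m creep '[[[1,0,0,0,0,0,0],[1,0,0,0,0,0,0],[1,0,0,0,0,0,0],[1,0,0,0,0,0,0],[1,0,0,0,0,0,0],[1,0,0,0,0,0,0],[1,0,0,0,0,0,0],[1,0,0,0,0,0,0]]]'
```

```text
t 14.8 pos [ 0.5952 -0.3633  0.0295] F [-0.3  0.3 -0.2] op 0.0467 q [-0.62  0.55  1.35 -0.    1.24 -0.4 ]
[[0.976, -0.003, 0.217], [-0.217, -0.001, 0.976], [-0.003, -1.0, -0.001]]
tool shift cm [-0.21  0.35  0.04]
turn tool deg [ 0.08 -0.56 -0.19]
t: 15.6
tool_pos: [0.5949, -0.3635, 0.0294]
orientation: [-1.565, 0.175, -0.169]
force: [-0.2, -0.4, 0.3]
opening: 0.0192
```

```bash
python3 -m creep '[[[0.6,0,0,0,0,0,0],[0.6,0,0,0,0,0,0],[0.6,0,0.3,0,0,0,0],[0.6,0,0.2,0,0,0,0],[0.6,0,0,0,0,0,0],[1,0,0,0,0,0,0],[1,0,0,0,0,0,0],[1,0,0,0,0,0,0]]]' 45; python3 -m creep '[[[1,0,0,0,0,0,0],[1,0,0,0,0,0,0],[1,0,0,0,0,0,0],[1,0,0,0,0,0,0],[1,0,-4,0,0,0,0],[1,0,-4,0,0,0,0],[1,0,0,0,0,0,0],[1,0,0,0,0,0,0]]]'; python3 -c "
from h import *
to([.6643,.0779,.12],1.5)"
```

```text
t: 16.4
tool_pos: [0.5948, -0.3634, 0.0237]
orientation: [-1.565, 0.175, -0.169]
force: [-0.2, -0.8, 0.0]
opening: 0.0195
t: 17.2
tool_pos: [0.5932, -0.362, 0.1029]
orientation: [-1.562, 0.18, -0.165]
force: [0.2, -0.4, -2.2]
opening: 0.0196
t 17.2 pos [ 0.5932 -0.362   0.1029] F [ 0.2 -0.4 -2.2] op 0.0196 q [-0.62  0.47  1.31 -0.    1.37 -0.4 ]
[[0.976, -0.009, 0.218], [-0.218, 0.003, 0.976], [-0.009, -1.0, 0.001]]
tool shift cm [-2.66 -1.64 44.48]
turn tool deg [ -0.13 -14.08  -0.53]
```

```bash
python3 -m creep '[[[1,0,0,0,0,-7,-0.5],[1,0,-0.5,0,0,-7,0],[1,0.8,-0.5,4.2,0,0,0],[1,0.8,0,4.3,0,0,0],[1,0.8,0,4.3,0,0,0],[1,0.8,0,4.3,0,0,0],[1,0.8,0,4.3,0,0,0],[1,0.8,0,4.3,0,0,0]]]' >/dev/null;  python3 -m creep '[[[1,0.8,0,4.3,0,0,0],[1,0.8,0,4.3,0,0,0],[1,0.8,0,4.3,0,0,0],[1,0.8,0,3.5,0,0,0],[1,0,0,1.5,0,0,0],[1,0,0,0,0,0,0],[1,0,0,0,0,0,0],[1,0,0,0,0,0,0]]]' >/dev/null; python3 -c "
from h import *
to([.6643,.0779,.055],1.5);c=snap('wrist');save(c['frame'],'w5.png',(100,60,480,345),2)"
```

```text
t 18.8 pos [0.6473 0.0916 0.0898] F [ 0.2 -0.  -1.6] op 0.0196 q [0.06 0.4  1.43 0.01 1.34 0.02]
[[0.999, -0.029, -0.031], [0.031, 0.006, 0.999], [-0.029, -1.0, 0.007]]
tool shift cm [ 1.75  3.42 -1.45]
turn tool deg [-0.39  0.3  -1.64]
```

View pics/w5.png

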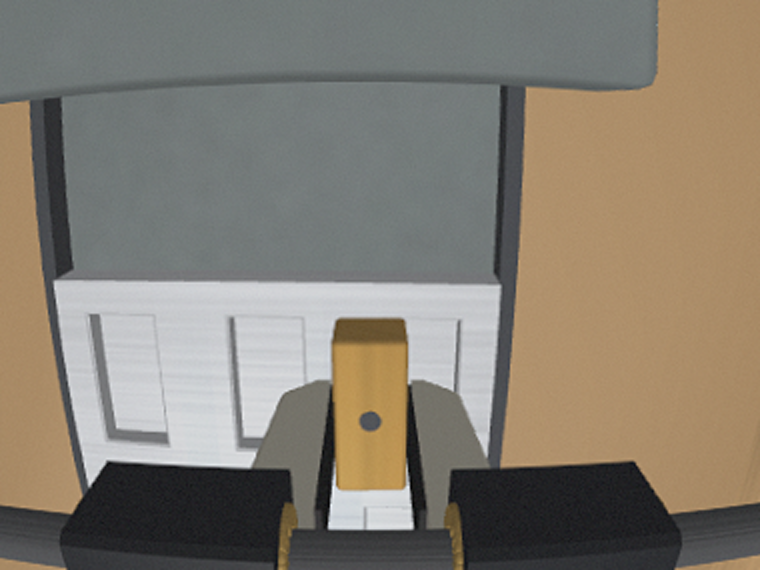

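```bash
python3 -c "
from h import *
c=load('wrist')
pk(c,[(89,314),(154,315),(107,442),(169,445),(227,316),(303,317),(236,449)],(100,60),2,.037)
print();pk(c,[(333,342),(407,342),(336,488),(405,489),(370,421)],(100,60),2,.0905)"
```

```text
(89, 314) [0.5431 0.1011 0.037 ]
(154, 315) [0.5692 0.1019 0.037 ]
(107, 442) [0.5438 0.048  0.037 ]
(169, 445) [0.5703 0.0495 0.037 ]
(227, 316) [0.5963 0.1028 0.037 ]
(303, 317) [0.6229 0.1036 0.037 ]
(236, 449) [0.597  0.0501 0.037 ]

(333, 342) [0.6374 0.1153 0.0905]
(407, 342) [0.6562 0.116  0.0905]
(336, 488) [0.6386 0.071  0.0905]
(405, 489) [0.6581 0.0717 0.0905]
(370, 421) [0.6475 0.0931 0.0905]
```

```bash
python3 -m creep '[[[1,0.9,0,-0.8,-0.4,0.3,-1.6],[1,0.8,0,-0.7,0,0,0],[1,0,0,0,0,0,0],[1,0,0.5,0,0,0,0],[1,0,0,0,0,0,0],[1,0,0,0,0,0,0],[1,0,0,0,0,0,0],[1,0,0,0,0,0,0]]]' ; python3 -c "
from h import *
to([.664,.0768,.052],1.5)"
```

```text
t: 19.65
tool_pos: [0.6668, 0.0705, 0.0843]
orientation: [-1.572, -0.017, 0.013]
force: [0.4, 0.0, -1.1]
opening: 0.02
t 19.65 pos [0.6668 0.0705 0.0843] F [ 0.4  0.  -1.1] op 0.02 q [ 0.03  0.42  1.42 -0.    1.3   0.01]
[[1.0, 0.002, -0.019], [0.019, -0.002, 1.0], [0.002, -1.0, -0.002]]
tool shift cm [-0.27  3.23  0.65]
turn tool deg [ 0.09 -0.39  0.13]
```

```bash
python3 -m creep '[[[1,-0.2,0,0.4,0,-0.4,0],[1,0,0,0.1,0,0,0],[1,0,0,0,0,0,0],[1,0,1,0,0,0,0],[1,0,0.5,0,0,0,0],[1,0,0,0,0,0,0],[1,0,0,0,0,0,0],[1,0,0,0,0,0,0]]]' ; python3 -c "
from h import *
to([.664,.0768,.052],1.5)"
```

```text
t: 20.45
tool_pos: [0.6639, 0.0766, 0.0673]
orientation: [-1.572, -0.023, 0.021]
force: [0.7, -0.9, -1.1]
opening: 0.0194
t 20.45 pos [0.6639 0.0766 0.0673] F [ 0.7 -0.9 -1.1] op 0.0194 q [ 0.04  0.43  1.43 -0.    1.28  0.01]
[[1.0, 0.001, -0.028], [0.028, -0.002, 1.0], [0.001, -1.0, -0.002]]
tool shift cm [0.01 1.53 0.02]
turn tool deg [0.09 0.11 0.07]
```

```bash
python3 -m creep '[[[1,0,0.7,0,0,0,0],[1,0,0.5,0,0,0,0],[1,0,0.2,0,0,0,0],[1,0,0,0,0,0,0],[1,0,0,0,0,0,0],[0.68,0,0,0,0,0,0],[0.68,0,0,0,0,0,0],[0.68,0,0,0,0,0,0]]]'; python3 -m creep '[[[0.68,0,0,0,0,0,0],[0.68,0,0,0,0,0,0],[0.68,0,-1,0,0,0,0],[0.68,0,-3,0,0,0,0],[0.68,0,-3,0,0,0,0],[0.68,0,-1,0,0,0,0],[0.68,0,0,0,0,0,0],[0.68,0,0,0,0,0,0]]]' ; python3 -c "
from h import *
to([.4972,-.353,.12],2)
c=snap('wrist');P=load('wrist')
save(c['frame'],'w6.png',(100,60,480,345),2)"
```

```text
t: 21.25
tool_pos: [0.6648, 0.0765, 0.0532]
orientation: [-1.572, -0.024, 0.019]
force: [-0.5, -0.4, -0.4]
opening: 0.0294
t: 22.05
tool_pos: [0.6645, 0.0766, 0.1376]
orientation: [-1.572, -0.025, 0.019]
force: [0.6, -0.2, -0.1]
opening: 0.0298
t 22.05 pos [0.6645 0.0766 0.1376] F [ 0.6 -0.2 -0.1] op 0.0298 q [ 0.04  0.37  1.38 -0.    1.39  0.01]
[[1.0, 0.004, -0.028], [0.028, -0.001, 1.0], [0.004, -1.0, -0.002]]
tool shift cm [-17.93   1.76 -42.47]
turn tool deg [ 0.09 -0.4   0.2 ]
```

View pics/w6.png

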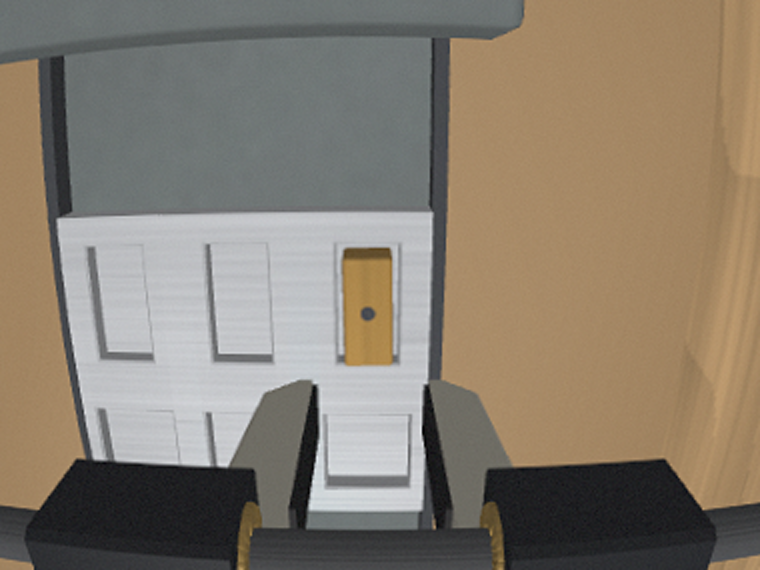

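```bash
cat >> h.py <<'E'
def blocks():
    for n in('top','scene'):
        c=snap(n);P=cloud(c);hsv=cv2.cvtColor(c['frame'],cv2.COLOR_RGB2HSV)
        m=((P[...,2]>.017)&(P[...,2]<.035)&(hsv[...,1]>100)&(P[...,1]<-.1)&(P[...,0]>.2)&(P[...,1]>-.5)).astype(np.uint8)
        k,l,s,ce=cv2.connectedComponentsWithStats(m)
        for i in range(1,k):
            if s[i,4]>40:
                w=np.array([onplane(c,u,v,.024)[:2] for v,u in np.argwhere(l==i)]).astype(np.float32)
                r=cv2.minAreaRect(w*1000);print(n,s[i,4],np.round(r[0],0),np.round(r[1],0),round(r[2]))
E
python3 -m creep '[[[0.5,-1.8,0,-4,0,0,0],[0.5,-1.8,0,-4.2,0,0,0],[0.5,-1.8,0,-4.2,0,0,0],[0.5,-1.8,0,-4.2,0,0,0],[0.5,-1.8,0,-4.2,0,0,0],[0.5,-1.8,0,-4.2,0,0,0],[0.5,-1.8,0,-4.2,0,0,0],[0.5,-1.8,0,-4.2,0,0,0]]]' >/dev/null; python3 -m creep '[[[0.5,-1.8,0.5,-4,0,0,0],[0.5,-1,1,-2.7,0,0,0],[0.5,-0.4,1,-1,0,0,0],[0.5,0,0,0,0,0,0],[0.5,0,0,0,0,0,0],[0.5,0,0,0,0,0,0],[0.5,0,0,0,0,0,0],[0.5,0,0,0,0,0,0]]]' >/dev/null; python3 -c "
from h import *
to([.4972,-.353,.026],2);blocks()"
```

```text
t 23.7 pos [ 0.4852 -0.3437  0.0894] F [ 0.   0.7 -0.1] op 0.0466 q [-0.7   0.25  1.62 -0.    1.3  -0.73]
[[0.999, -0.022, -0.035], [0.035, 0.013, 0.999], [-0.021, -1.0, 0.013]]
tool shift cm [ 1.3   6.3  -1.05]
turn tool deg [-0.76  0.02 -1.22]
top 59 [ 695. -382.] [18. 49.] 89
top 74 [ 593. -277.] [30. 28.] 0
top 50 [ 271. -325.] [15. 42.] 28
scene 57 [ 275. -327.] [19. 45.] 27
scene 83 [ 419. -259.] [24. 34.] 65
scene 67 [ 421. -359.] [22. 23.] 5
scene 147 [ 594. -275.] [32. 33.] 3
scene 82 [ 498. -360.] [21. 28.] 0
scene 149 [ 699. -383.] [45. 20.] 0
```

```bash
python3 -m creep '[[[0.5,0.8,1.5,-0.6,-0.8,0,-1.2],[0.5,0.4,1.5,-0.3,0,0,0],[0.5,0,1,-0.1,0,0,0],[0.5,0,0.3,0,0,0,0],[0.5,0,0.1,0,0,0,0],[0.5,0,0,0,0,0,0],[0.5,0,0,0,0,0,0],[0.5,0,0,0,0,0,0]]]' >/dev/null; python3 -c "
from h import *
to([.4972,-.353,.025],2);c=snap('wrist');save(c['frame'],'w7.png',(140,150,440,350),2.5)"
```

```text
t 24.6 pos [ 0.4988 -0.3534  0.0451] F [-0.3  0.4  0.1] op 0.0466 q [-0.7   0.32  1.62 -0.    1.2  -0.74]
[[0.999, 0.001, -0.037], [0.037, -0.002, 0.999], [0.001, -1.0, -0.002]]
tool shift cm [-0.16  2.01  0.05]
turn tool deg [0.11 0.11 0.04]
```

View pics/w7.png

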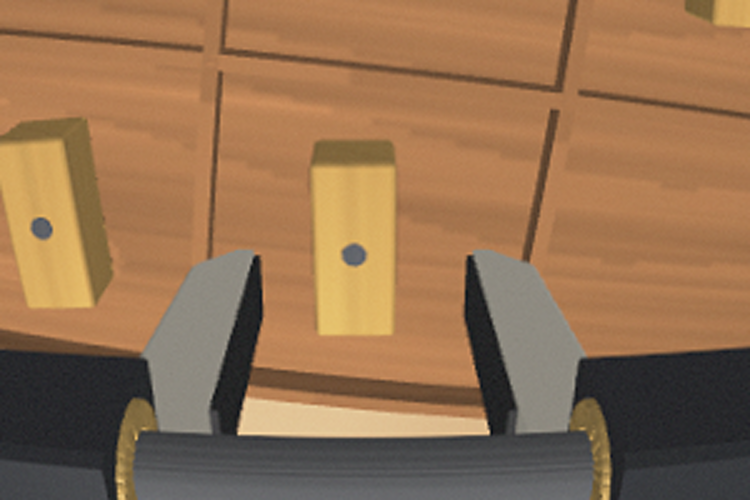

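```bash
python3 -m creep '[[[0.5,-0.15,0.9,0,0,0,0],[0.5,0,0.7,0,0,0,0],[0.5,0,0.3,0,0,0,0],[0.5,0,0,0,0,0,0],[1,0,0,0,0,0,0],[1,0,0,0,0,0,0],[1,0,0,0,0,0,0],[1,0,0,0,0,0,0]]]' 45; python3 -m creep '[[[1,0,0,0,0,0,0],[1,0,0,0,0,0,0],[1,0,-2,0,0,0,0],[1,0,-4,0,0,0,0],[1,0,-2,0,0,0,0],[1,0,0,0,0,0,0],[1,0,0,0,0,0,0],[1,0,0,0,0,0,0]]]'; python3 -c "
from h import *
to([.610,.0767,.09],1.5)"
```

```text
t: 25.45
tool_pos: [0.4973, -0.3537, 0.0249]
orientation: [-1.573, -0.03, 0.028]
force: [0.2, -0.4, -1.4]
opening: 0.0196
t: 26.25
tool_pos: [0.4954, -0.352, 0.1037]
orientation: [-1.569, -0.027, 0.031]
force: [-0.5, -0.5, -0.8]
opening: 0.0192
t 26.25 pos [ 0.4954 -0.352   0.1037] F [-0.5 -0.5 -0.8] op 0.0192 q [-0.7   0.24  1.59 -0.    1.31 -0.74]
[[0.999, -0.003, -0.037], [0.037, 0.001, 0.999], [-0.003, -1.0, 0.001]]
tool shift cm [13.03  1.38 42.42]
turn tool deg [-0.07  0.6  -0.16]
```

```bash
python3 -m creep '[[[1,1.3,0,4.2,0,0.6,0],[1,1.3,0,4.2,0,0,0],[1,1.3,0,4.2,0,0,0],[1,1.3,0,4.2,0,0,0],[1,1.3,0,4.2,0,0,0],[1,1.3,0,4.2,0,0,0],[1,1.3,0,4.2,0,0,0],[1,1.3,0,4.2,0,0,0]]]' >/dev/null; python3 -m creep '[[[1,1.3,0,4,0,0,0],[1,0.8,0,2.5,0,0,0],[1,0.3,0,1,0,0,0],[1,0,0,0.3,0,0,0],[1,0,0,0,0,0,0],[1,0,0,0,0,0,0],[1,0,0,0,0,0,0],[1,0,0,0,0,0,0]]]' ; python3 -c "
from h import *
to([.610,.0767,.09],1.5)"
```

```text
t: 27.85
tool_pos: [0.6028, 0.0776, 0.0796]
orientation: [-1.565, 0.012, 0.041]
force: [0.5, 0.7, -2.2]
opening: 0.0194
t 27.85 pos [0.6028 0.0776 0.0796] F [ 0.5  0.7 -2.2] op 0.0194 q [0.04 0.3  1.58 0.01 1.3  0.02]
[[0.999, -0.034, -0.018], [0.018, 0.005, 1.0], [-0.034, -0.999, 0.006]]
tool shift cm [ 0.68 -1.07 -0.1 ]
turn tool deg [-0.33 -0.47 -1.93]
```

```bash
python3 -m creep '[[[1,0.4,0,0,-0.3,-0.5,-1.9],[1,0.2,0,0,0,0,0],[1,0,0,0,0,0,0],[1,0,0.6,0,0,0,0],[1,0,0.2,0,0,0,0],[1,0,0,0,0,0,0],[1,0,0,0,0,0,0],[1,0,0,0,0,0,0]]]' >/dev/null; python3 -c "
from h import *
to([.610,.0762,.052],1.5)"
```

```text
t 28.65 pos [0.609  0.0747 0.0712] F [ 0.4 -0.1 -2.1] op 0.0196 q [0.04 0.29 1.6  0.   1.25 0.02]
[[1.0, -0.001, -0.022], [0.022, 0.0, 1.0], [-0.001, -1.0, 0.0]]
tool shift cm [0.11 1.92 0.15]
turn tool deg [-0.02 -0.23 -0.08]
```

```bash
python3 -m creep '[[[1,0.1,0.4,0.15,0,0,0],[1,0,0.7,0,0,0,0],[1,0,0.5,0,0,0,0],[1,0,0.2,0,0,0,0],[1,0,0,0,0,0,0],[1,0,0,0,0,0,0],[1,0,0,0,0,0,0],[1,0,0,0,0,0,0]]]'; python3 -c "
from h import *
to([.610,.0762,.052],1.5)"
```

```text
t: 29.45
tool_pos: [0.6098, 0.0766, 0.0512]
orientation: [-1.57, -0.016, 0.019]
force: [0.0, 1.0, -0.7]
opening: 0.0193
t 29.45 pos [0.6098 0.0766 0.0512] F [ 0.   1.  -0.7] op 0.0193 q [0.04 0.32 1.61 0.   1.22 0.02]
[[1.0, -0.002, -0.023], [0.023, 0.0, 1.0], [-0.002, -1.0, 0.0]]
tool shift cm [ 0.02 -0.08 -0.04]
turn tool deg [-0.02 -0.21 -0.12]
```

```bash
python3 -m creep '[[[0.68,0,0,0,0,0,0],[0.68,0,0,0,0,0,0],[0.68,0,0,0,0,0,0],[0.68,0,-2,0,0,0,0],[0.68,0,-4,0,0,0,0],[0.68,0,-3,0,0,0,0],[0.5,-1,0,-2,0,0,0],[0.5,-1.8,0,-4,0,0,0]]]'; python3 -m creep '[[[0.5,-1.8,0,-4.2,0,0,0],[0.5,-1.8,0,-4.2,0,0,0],[0.5,-1.8,0,-4.2,0,0,0],[0.5,-1.8,0,-4.2,0,0,0],[0.5,-1.8,0,-4.2,0,0,0],[0.5,-1.8,0,-4.2,0,0,0],[0.5,-1.8,0,-4.2,0,0,0],[0.5,-1.8,0,-4,0,0,0]]]' >/dev/null; python3 -m creep '[[[0.5,-0.6,0,-1.3,0,0,0],[0.5,-0.2,0,-0.5,0,0,0],[0.5,0,0,0,0,0,0],[0.5,0,0,0,0,0,0],[0.5,0,0,0,0,0,0],[0.5,0,0,0,0,0,0],[0.5,0,0,0,0,0,0],[0.5,0,0,0,0,0,0]]]' >/dev/null; python3 -c "
from h import *
to([.418,-.348,.045],3);blocks()"
```

```text
t: 30.25
tool_pos: [0.5846, 0.0186, 0.1462]
orientation: [-1.569, -0.022, 0.021]
force: [0.4, -0.2, -0.4]
opening: 0.0416
t 31.85 pos [ 0.44   -0.3496  0.1514] F [-0.1 -0.   0.2] op 0.0465 q [-0.77  0.07  1.7   0.01  1.36 -0.8 ]
[[0.999, 0.012, -0.032], [0.032, -0.003, 0.999], [0.012, -1.0, -0.003]]
tool shift cm [-2.32 10.61  0.27]
turn tool deg [ 0.2  -1.14  0.7 ]
top 58 [ 697. -382.] [18. 46.] 89
top 74 [ 591. -277.] [33. 28.] 0
top 54 [ 418. -343.] [17. 35.] 2
scene 84 [ 421. -354.] [23. 32.] 4
scene 150 [ 594. -275.] [33. 33.] 1
scene 145 [ 699. -383.] [46. 20.] 0
```

```bash
python3 -m creep '[[[0.5,-1.2,3,0.2,0.2,-1.1,0.7],[0.5,-0.6,3,0,0,0,0],[0.5,-0.2,2,0,0,0,0],[0.5,0,1,0,0,0,0],[0.5,0,0.3,0,0,0,0],[0.5,0,0,0,0,0,0],[0.5,0,0,0,0,0,0],[0.5,0,0,0,0,0,0]]]' >/dev/null; python3 -c "
from h import *
to([.419,-.348,.025],3);c=snap('wrist');save(c['frame'],'w8.png',(140,150,440,350),2.5)"
```

```text
t 32.75 pos [ 0.4226 -0.351   0.0598] F [-0.1  0.8  0.1] op 0.0467 q [-0.79  0.14  1.8  -0.    1.19 -0.84]
[[0.999, 0.005, -0.052], [0.052, -0.005, 0.999], [0.005, -1.0, -0.005]]
tool shift cm [-0.36  3.47  0.33]
turn tool deg [0.31 0.01 0.28]
```

View pics/w8.png

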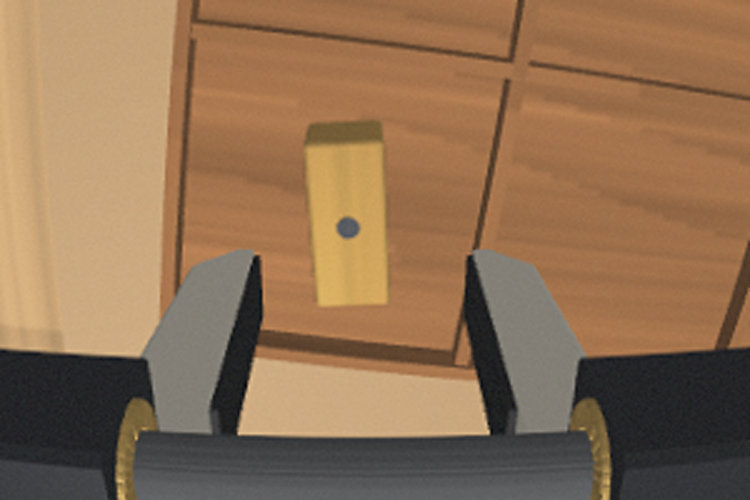

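```bash
python3 -c "
from h import *
c=load('wrist')
pk(c,[(348,227),(307,147),(383,143),(318,305),(387,302)],(140,150),2.5,.024);to([.419,-.348,.025],3)"
```

```text
(348, 227) [ 0.4192 -0.3479  0.024 ]
(307, 147) [ 0.4081 -0.3271  0.024 ]
(383, 143) [ 0.4267 -0.3252  0.024 ]
(318, 305) [ 0.4122 -0.3708  0.024 ]
(387, 302) [ 0.4304 -0.369   0.024 ]
t 32.8 pos [ 0.4228 -0.3511  0.06  ] F [0.6 0.6 0.2] op 0.0465 q [-0.79  0.14  1.8  -0.    1.19 -0.84]
[[0.999, 0.005, -0.052], [0.052, -0.006, 0.999], [0.005, -1.0, -0.006]]
tool shift cm [-0.38  3.49  0.35]
turn tool deg [0.33 0.01 0.3 ]
```

```bash
python3 -m creep '[[[0.5,-0.35,0.9,0.35,0.3,-2.3,0.3],[0.5,0,1,0,0,0,0],[0.5,0,0.9,0,0,0,0],[0.5,0,0.4,0,0,0,0],[0.5,0,0.1,0,0,0,0],[0.5,0,0,0,0,0,0],[0.5,0,0,0,0,0,0],[0.5,0,0,0,0,0,0]]]' 45;python3 -m creep '[[[1,0,0,0,0,0,0],[1,0,0,0,0,0,0],[1,0,0,0,0,0,0],[1,0,0,0,0,0,0],[1,0,0,0,0,0,0],[1,0,0,0,0,0,0],[1,0,0,0,0,0,0],[1,0,0,0,0,0,0]]]'
```

```text
t: 33.6
tool_pos: [0.4214, -0.3499, 0.0282]
orientation: [-1.575, -0.074, 0.068]
force: [0.3, -0.4, 0.0]
opening: 0.0464
t: 34.4
tool_pos: [0.4217, -0.3503, 0.029]
orientation: [-1.576, -0.075, 0.068]
force: [0.7, 0.5, -0.9]
opening: 0.0192
```

```bash
python3 -m creep '[[[0.6,0,0,0,0,0,0],[0.6,0,0,0,0,0,0],[0.6,0,0.3,0.1,0,0,0],[0.6,0,0.1,0,0,0,0],[0.6,0,0,0,0,0,0],[1,0,0,0,0,0,0],[1,0,0,0,0,0,0],[1,0,0,0,0,0,0]]]' 45;python3 -m creep '[[[1,0,0,0,0,0,0],[1,0,0,0,0,0,0],[1,0,0,0,0,0,0],[1,0,-3,0,0,0,0],[1,0,-4,0,0,0,0],[1,0,-2,0,0,0,0],[1,0,0,0,0,0,0],[1,0,0,0,0,0,0]]]';python3 -c "
from h import *
to([.5565,.0752,.10],1.5)"
```

```text
t: 35.2
tool_pos: [0.4217, -0.3492, 0.0245]
orientation: [-1.575, -0.075, 0.068]
force: [0.5, -0.2, 0.4]
opening: 0.0194
t: 36.0
tool_pos: [0.4194, -0.3469, 0.1142]
orientation: [-1.571, -0.072, 0.071]
force: [-0.3, 0.9, -1.4]
opening: 0.0193
t 36.0 pos [ 0.4194 -0.3469  0.1142] F [-0.3  0.9 -1.4] op 0.0193 q [-0.78  0.06  1.77 -0.    1.3  -0.88]
[[0.996, 0.001, -0.09], [0.09, -0.001, 0.996], [0.001, -1.0, -0.002]]
tool shift cm [17.47  1.37 40.8 ]
turn tool deg [0.09 3.69 0.04]
```

```bash
python3 -m creep '[[[1,0,-0.5,0,0,3.6,0],[1,1.5,0,4.2,0,0,0],[1,1.5,0,4.2,0,0,0],[1,1.5,0,4.2,0,0,0],[1,1.5,0,4.2,0,0,0],[1,1.5,0,4.2,0,0,0],[1,1.5,0,4.2,0,0,0],[1,1.5,0,4.2,0,0,0]]]' >/dev/null; python3 -m creep '[[[1,1.5,0,4.2,0,0,0],[1,1.5,0,4.1,0,0,0],[1,0.9,0,2.4,0,0,0],[1,0.3,0,0.8,0,0,0],[1,0,0,0.2,0,0,0],[1,0,0,0,0,0,0],[1,0,0,0,0,0,0],[1,0,0,0,0,0,0]]]' ; python3 -c "
from h import *
to([.5565,.0745,.07],1.5)"
```

```text
t: 37.6
tool_pos: [0.5461, 0.0823, 0.0909]
orientation: [-1.566, 0.011, 0.04]
force: [-0.0, -0.3, -2.0]
opening: 0.0198
t 37.6 pos [0.5461 0.0823 0.0909] F [-0.  -0.3 -2. ] op 0.0198 q [0.05 0.14 1.74 0.01 1.3  0.03]
[[0.999, -0.032, -0.018], [0.018, 0.004, 1.0], [-0.032, -0.999, 0.005]]
tool shift cm [ 1.09  2.05 -0.8 ]
turn tool deg [-0.27 -0.45 -1.85]
```

```bash
python3 -m creep '[[[1,0.6,0.5,-0.4,-0.3,-0.5,-1.8],[1,0.3,0.5,-0.3,0,0,0],[1,0.1,0.4,0,0,0,0],[1,0,0.2,0,0,0,0],[1,0,0,0,0,0,0],[1,0,0,0,0,0,0],[1,0,0,0,0,0,0],[1,0,0,0,0,0,0]]]' >/dev/null; python3 -c "
from h import *
to([.5565,.0745,.053],1.5)"
```

```text
t 38.4 pos [0.5564 0.0716 0.0747] F [ 0.2  0.4 -1.2] op 0.0193 q [ 0.04  0.16  1.75 -0.    1.23  0.02]
[[1.0, -0.001, -0.021], [0.021, -0.001, 1.0], [-0.001, -1.0, -0.001]]
tool shift cm [0.02 2.17 0.29]
turn tool deg [ 0.03 -0.28 -0.07]
```

```bash
python3 -m creep '[[[1,0,0,0.25,0,0,0],[1,0,0.7,0.05,0,0,0],[1,0,0.7,0,0,0,0],[1,0,0.4,0,0,0,0],[1,0,0.1,0,0,0,0],[1,0,0,0,0,0,0],[1,0,0,0,0,0,0],[1,0,0,0,0,0,0]]]'
```

```text
t: 39.2
tool_pos: [0.5559, 0.0753, 0.0536]
orientation: [-1.571, -0.016, 0.019]
force: [0.0, -0.3, -1.3]
opening: 0.0199
```

```bash
python3 -m creep '[[[0.68,0,0,0,0,0,0],[0.68,0,0,0,0,0,0],[0.68,0,0,0,0,0,0],[0.68,0,-2,0,0,0,0],[0.68,0,-4,0,0,0,0],[0.68,0,-3,0,0,0,0],[0.4,0,0,0,0,8,0],[0.4,0,0,0,0,8,0]]]'; python3 -m creep '[[[0.4,0,0,0,0,8,0],[0.4,0,0,-3,0,0,0],[0.4,0,0,-4.2,0,0,0],[0.4,0,0,-4.2,0,0,0],[0.4,0,0,-4.2,0,0,0],[0.4,0,0,-4.2,0,0,0],[0.4,0,0,-4.2,0,0,0],[0.4,0,0,-4.2,0,0,0]]]' >/dev/null; python3 -m creep '[[[0.4,0,0,-4.2,0,0,0],[0.4,0,0,-2.5,0,0,0],[0.4,0,0,-1,0,0,0],[0.4,0,0,0,0,0,0],[0.4,0,0,0,0,0,0],[0.4,0,0,0,0,0,0],[0.4,0,0,0,0,0,0],[0.4,0,0,0,0,0,0]]]' >/dev/null; python3 -c "
from h import *
to([.4175,-.2635,.05],-23);blocks()
c=snap('wrist');save(c['frame'],'w9.png',(90,60,490,360),1.9)"
```

```text
t: 40.0
tool_pos: [0.5569, 0.0753, 0.1489]
orientation: [-1.561, 0.206, -0.207]
force: [0.3, 0.1, -0.6]
opening: 0.0412
t 41.6 pos [ 0.4126 -0.2614  0.1545] F [-0.9  1.  -0.3] op 0.056 q [-0.67 -0.14  1.9   0.01  1.37 -0.27]
[[0.917, 0.015, 0.398], [-0.398, -0.003, 0.917], [0.015, -1.0, 0.003]]
tool shift cm [ 0.38 10.46 -0.03]
turn tool deg [-0.18 -0.46  0.84]
top 57 [ 697. -382.] [18. 45.] 89
top 79 [ 590. -278.] [37. 32.] 0
top 44 [ 270. -325.] [14. 42.] 25
scene 77 [ 275. -326.] [19. 45.] 25
scene 125 [ 419. -263.] [32. 34.] 69
scene 149 [ 593. -276.] [32. 33.] 1
scene 141 [ 699. -383.] [20. 45.] 89
```

View pics/w9.png

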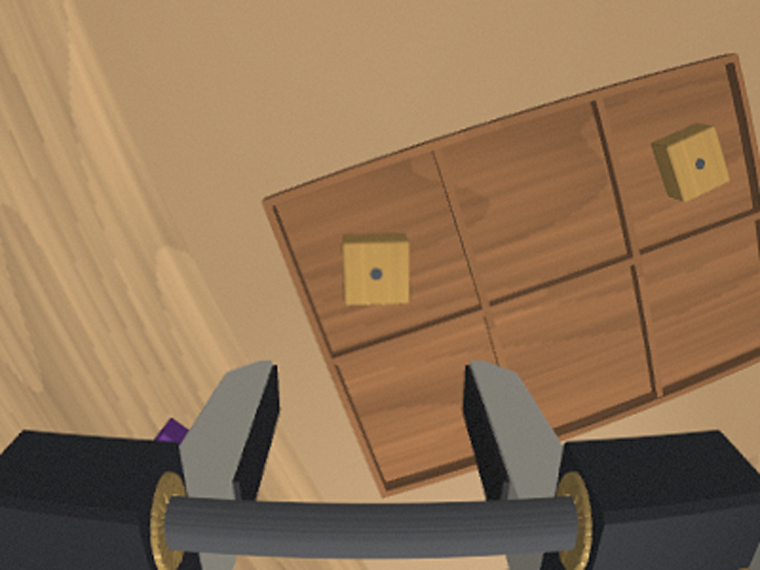

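```bash
python3 -c "
from h import *
c=load('wrist')
pk(c,[(376,274),(344,243),(409,243),(344,305),(409,304),(699,164)],(90,60),1.9,.024);to([.4175,-.2635,.025],-23)"
```

```text
(376, 274) [ 0.4174 -0.2632  0.024 ]
(344, 243) [ 0.4095 -0.243   0.024 ]
(409, 243) [ 0.4378 -0.2554  0.024 ]
(344, 305) [ 0.3968 -0.2714  0.024 ]
(409, 304) [ 0.4261 -0.2837  0.024 ]
(699, 164) [ 0.593  -0.2754  0.024 ]
t 41.75 pos [ 0.4124 -0.2618  0.1546] F [0.1 0.1 0.5] op 0.0558 q [-0.68 -0.14  1.9   0.01  1.37 -0.27]
[[0.917, 0.015, 0.399], [-0.399, -0.003, 0.917], [0.015, -1.0, 0.003]]
tool shift cm [3.400e-01 1.297e+01 1.000e-02]
turn tool deg [-0.17 -0.49  0.85]
```

Pad at (0.4175, -0.2633), yaw -23.

```bash
python3 -m creep '[[[0.4,0.2,3,0,-0.2,-0.5,0.8],[0.4,0,4,0,0,0,0],[0.4,0,2,0,0,0,0],[0.4,0,0.8,0,0,0,0],[0.4,0,0.3,0,0,0,0],[0.4,0,0,0,0,0,0],[0.4,0,0,0,0,0,0],[0.4,0,0,0,0,0,0]]]' >/dev/null;python3 -c "
from h import *
to([.4175,-.2635,.025],-23)"
```

```text
t 42.55 pos [ 0.4184 -0.2645  0.0554] F [ 0.4 -0.2 -0.5] op 0.0553 q [-0.67 -0.    1.96 -0.    1.18 -0.27]
[[0.921, 0.007, 0.389], [-0.389, -0.006, 0.921], [0.008, -1.0, -0.003]]
tool shift cm [-0.15  3.04  0.07]
turn tool deg [0.17 0.1  0.48]
```

```bash
python3 -m creep '[[[0.4,-0.15,1,0.07,0.2,0,0.5],[0.4,0,1,0,0,0,0],[0.4,0,0.6,0,0,0,0],[0.4,0,0.3,0,0,0,0],[0.4,0,0,0,0,0,0],[0.4,0,0,0,0,0,0],[1,0,0,0,0,0,0],[1,0,0,0,0,0,0]]]' 45;python3 -m creep '[[[1,0,0,0,0,0,0],[1,0,0,0,0,0,0],[1,0,0,0,0,0,0],[1,0,0,0,0,0,0],[1,0,-3,0,0,0,0],[1,0,-4,0,0,0,0],[1,0,-3,0,0,0,0],[1,0,0,0,0,0,0]]]';python3 -c "
from h import *
to([.559,.006,.10],1.5)"
```

```text
t: 43.35
tool_pos: [0.4182, -0.2641, 0.0254]
orientation: [-1.548, 0.312, -0.315]
force: [-0.1, 0.6, 0.9]
opening: 0.0439
t: 44.15
tool_pos: [0.4164, -0.2627, 0.1268]
orientation: [-1.546, 0.316, -0.311]
force: [0.3, -1.6, -1.6]
opening: 0.0315
t 44.15 pos [ 0.4164 -0.2627  0.1268] F [ 0.3 -1.6 -1.6] op 0.0315 q [-0.67 -0.09  1.9   0.    1.33 -0.27]
[[0.921, -0.002, 0.389], [-0.389, 0.003, 0.921], [-0.003, -1.0, 0.002]]
tool shift cm [ 2.69  2.72 30.3 ]
turn tool deg [ -0.13 -24.41  -0.17]
```

```bash
python3 -m creep '[[[1,0,0,0,0,-8.1,0],[1,0,0,0,0,-8.1,0],[1,0,0,0,0,-8.1,0],[1,1.8,0,3.1,0,0,0],[1,2.1,0,3.6,0,0,0],[1,2.1,0,3.6,0,0,0],[1,2.1,0,3.6,0,0,0],[1,2.1,0,3.6,0,0,0]]]' >/dev/null; python3 -m creep '[[[1,2.1,0,3.6,0,0,0],[1,1.6,0,2.8,0,0,0],[1,0.6,0,1,0,0,0],[1,0.2,0,0.3,0,0,0],[1,0,0,0,0,0,0],[1,0,0,0,0,0,0],[1,0,0,0,0,0,0],[1,0,0,0,0,0,0]]]'; python3 -c "
from h import *
to([.559,.0067,.07],1.5)"
```

```text
t: 45.75
tool_pos: [0.5491, 0.0017, 0.1112]
orientation: [-1.567, -0.016, 0.043]
force: [-0.1, 0.2, -1.7]
opening: 0.0313
t 45.75 pos [0.5491 0.0017 0.1112] F [-0.1  0.2 -1.7] op 0.0313 q [-0.09  0.1   1.74  0.    1.32 -0.13]
[[0.999, -0.018, -0.038], [0.038, 0.004, 0.999], [-0.017, -1.0, 0.004]]
tool shift cm [1.08 4.1  0.45]
turn tool deg [-0.24  0.66 -1.  ]
```

```bash
python3 -m creep '[[[1,0.6,1,0.2,-0.2,0.7,-1],[1,0.3,1.2,0.1,0,0,0],[1,0.1,0.9,0,0,0,0],[1,0,0.4,0,0,0,0],[1,0,0.1,0,0,0,0],[1,0,0,0,0,0,0],[1,0,0,0,0,0,0],[1,0,0,0,0,0,0]]]' >/dev/null; python3 -c "
from h import *
to([.5585,.0055,.053],1.5)"
```

```text
t 46.55 pos [0.5588 0.0021 0.0739] F [-0.2  0.  -1.4] op 0.0315 q [-0.09  0.15  1.76  0.    1.23 -0.11]
[[1.0, 0.0, -0.022], [0.022, 0.0, 1.0], [0.0, -1.0, 0.0]]
tool shift cm [-0.02  2.09  0.34]
turn tool deg [-0.   -0.22  0.  ]
```

```bash
python3 -m creep '[[[1,0,0,0.25,0,-0.2,0],[1,0,0,0.1,0,0,0],[1,0,0.7,0,0,0,0],[1,0,0.7,0,0,0,0],[1,0,0.3,0,0,0,0],[1,0,0.1,0,0,0,0],[1,0,0,0,0,0,0],[1,0,0,0,0,0,0]]]'
```

```text
t: 47.35
tool_pos: [0.5589, 0.0061, 0.0546]
orientation: [-1.571, -0.021, 0.02]
force: [-0.8, 0.5, -1.8]
opening: 0.0309
```

```bash
python3 -m creep '[[[1,0,0.25,0,0,0,0],[1,0,0,0,0,0,0],[0.56,0,0,0,0,0,0],[0.56,0,0,0,0,0,0],[0.56,0,0,0,0,0,0],[0.56,0,0,0,0,0,0],[0.56,0,-2,0,0,0,0],[0.56,0,-4,0,0,0,0]]]'; python3 -m creep '[[[0.4,0,-3,0,0,0,0],[0.4,0.3,0,-3,0,0,0],[0.4,0.4,0,-4.2,0,0,0],[0.4,0.4,0,-4.2,0,0,0],[0.4,0.4,0,-4.2,0,0,0],[0.4,0.4,0,-4.2,0,0,0],[0.4,0.4,0,-4.2,0,0,0],[0.4,0.2,0,-2.5,0,0,0]]]' >/dev/null; python3 -m creep '[[[0.4,0.1,0,-0.8,0,0,0],[0.4,0,0,0,0,0,0],[0.4,0,0,0,0,0,0],[0.4,0,0,0,0,0,0],[0.4,0,0,0,0,0,0],[0.4,0,0,0,0,0,0],[0.4,0,0,0,0,0,0],[0.4,0,0,0,0,0,0]]]' >/dev/null; python3 -c "
from h import *
to([.593,-.2755,.055],1.5);blocks()"
```

```text
t: 48.15
tool_pos: [0.5553, 0.0063, 0.1083]
orientation: [-1.57, -0.014, 0.027]
force: [0.3, -0.6, -0.3]
opening: 0.0409
t 49.75 pos [ 0.5962 -0.2693  0.1499] F [ 0.  -0.3  0. ] op 0.0558 q [-0.5   0.31  1.42  0.    1.4  -0.54]
[[0.999, 0.008, -0.036], [0.036, -0.0, 0.999], [0.008, -1.0, -0.0]]
tool shift cm [-0.41  9.49 -0.61]
turn tool deg [0.02 0.55 0.43]
top 50 [ 271. -325.] [15. 42.] 28
scene 81 [ 275. -326.] [20. 46.] 25
scene 150 [ 593. -275.] [32. 33.] 2
scene 138 [ 699. -383.] [20. 45.] 90
```

```bash
python3 -m creep '[[[0.4,-0.3,3,-0.4,0,0.5,0.4],[0.4,-0.1,3,-0.15,0,0,0],[0.4,0,2,0,0,0,0],[0.4,0,0.8,0,0,0,0],[0.4,0,0.3,0,0,0,0],[0.4,0,0,0,0,0,0],[0.4,0,0,0,0,0,0],[0.4,0,0,0,0,0,0]]]' >/dev/null;python3 -c "
from h import *
to([.593,-.2755,.025],1.5);c=snap('wrist');save(c['frame'],'w10.png',(140,150,440,350),2.5)"
```

```text
t 50.65 pos [ 0.5956 -0.2772  0.0612] F [ 0.9  0.3 -0.1] op 0.0554 q [-0.51  0.4   1.48 -0.    1.25 -0.54]
[[1.0, 0.007, -0.026], [0.026, -0.004, 1.0], [0.007, -1.0, -0.004]]
tool shift cm [-0.28  3.61  0.2 ]
turn tool deg [0.25 0.   0.4 ]
```

View pics/w10.png

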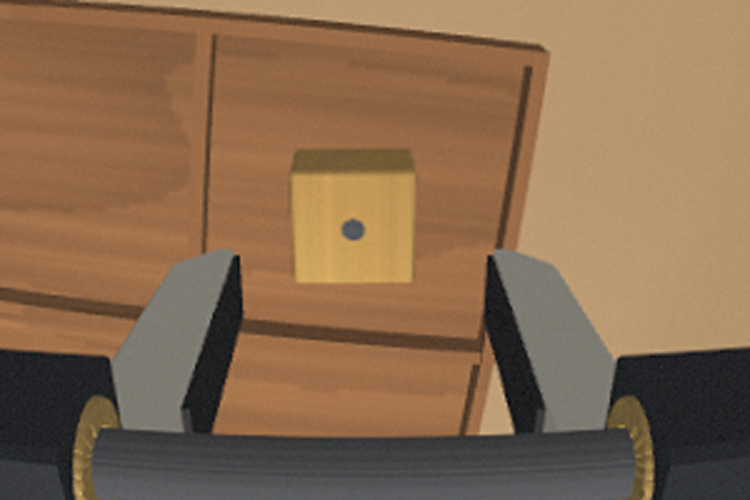

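```bash
python3 -m creep '[[[0.4,-0.2,1.2,0.2,0.2,0,0.4],[0.4,-0.05,1.2,0,0,0,0],[0.4,0,0.7,0,0,0,0],[0.4,0,0.3,0,0,0,0],[0.4,0,0.1,0,0,0,0],[0.4,0,0,0,0,0,0],[1,0,0,0,0,0,0],[1,0,0,0,0,0,0]]]' 45;python3 -m creep '[[[1,0,0,0,0,0,0],[1,0,0,0,0,0,0],[1,0,0,0,0,0,0],[1,0,0,0,0,0,0],[1,0,-3,0,0,0,0],[1,0,-4,0,0,0,0],[1,0,-3,0,0,0,0],[1,0,0,0,0,0,0]]]';python3 -c "
from h import *
to([.612,.0065,.10],1.5)"
```

```text
t: 51.5
tool_pos: [0.5935, -0.2755, 0.024]
orientation: [-1.572, -0.021, 0.02]
force: [0.5, -0.7, 0.2]
opening: 0.0442
t: 52.3
tool_pos: [0.5915, -0.2742, 0.1245]
orientation: [-1.569, -0.017, 0.024]
force: [1.0, -0.7, -1.7]
opening: 0.0312
t 52.3 pos [ 0.5915 -0.2742  0.1245] F [ 1.  -0.7 -1.7] op 0.0312 q [-0.51  0.34  1.44 -0.    1.37 -0.54]
[[1.0, -0.004, -0.026], [0.026, 0.001, 1.0], [-0.004, -1.0, 0.001]]
tool shift cm [ 2.79  2.48 28.01]
turn tool deg [-0.08  0.01 -0.23]
```

```bash
python3 -m creep '[[[1,0.3,0,3,0,0,0],[1,0.4,0,4.2,0,0,0],[1,0.4,0,4.2,0,0,0],[1,0.4,0,4.2,0,0,0],[1,0.4,0,4.2,0,0,0],[1,0.4,0,4.2,0,0,0],[1,0.3,0,2.8,0,0,0],[1,0.1,0,0.8,0,0,0]]]' >/dev/null; python3 -m creep '[[[1,0,0,0,0,0,0],[1,0,0,0,0,0,0],[1,0,1,0,0,0,0],[1,0,1,0,0,0,0],[1,0,0.3,0,0,0,0],[1,0,0,0,0,0,0],[1,0,0,0,0,0,0],[1,0,0,0,0,0,0]]]'; python3 -c "
from h import *
to([.612,.0065,.053],1.5)"
```

```text
t: 53.9
tool_pos: [0.6046, 0.0052, 0.0835]
orientation: [-1.57, 0.001, 0.028]
force: [0.0, -0.8, -2.0]
opening: 0.0316
t 53.9 pos [0.6046 0.0052 0.0835] F [ 0.  -0.8 -2. ] op 0.0316 q [-0.08  0.27  1.6  -0.    1.29 -0.09]
[[1.0, -0.018, -0.017], [0.017, 0.001, 1.0], [-0.018, -1.0, 0.001]]
tool shift cm [0.8  3.03 0.11]
turn tool deg [-0.06 -0.55 -1.06]
```

```bash
python3 -m creep '[[[1,0.5,0.3,0.1,0,-0.5,-1],[1,0.2,0.3,0,0,0,0],[1,0.1,0.2,0,0,0,0],[1,0,0.1,0,0,0,0],[1,0,0,0,0,0,0],[1,0,0,0,0,0,0],[1,0,0,0,0,0,0],[1,0,0,0,0,0,0]]]' >/dev/null; python3 -c "
from h import *
to([.612,.0065,.052],1.5)"
```

```text
t 54.7 pos [0.6142 0.0067 0.0748] F [-1.   0.6 -1.9] op 0.0317 q [-0.07  0.29  1.6   0.    1.25 -0.1 ]
[[1.0, 0.003, -0.027], [0.027, 0.001, 1.0], [0.003, -1.0, 0.001]]
tool shift cm [-0.23  2.28 -0.02]
turn tool deg [-0.05  0.03  0.15]
```

```bash
python3 -m creep '[[[1,-0.2,0,0,0,0,0],[1,0,0,0,0,0,0],[1,0,0.8,0,0,0,0],[1,0,0.8,0,0,0,0],[1,0,0.4,0,0,0,0],[1,0,0.1,0,0,0,0],[1,0,0,0,0,0,0],[1,0,0,0,0,0,0]]]'
```

```text
t: 55.5
tool_pos: [0.6114, 0.0067, 0.0511]
orientation: [-1.57, -0.022, 0.02]
force: [0.5, 0.5, -1.0]
opening: 0.0314
```

Release, lift, and back off so that the chase can be seen.

```bash
python3 -m creep '[[[0.58,0,0,0,0,0,0],[0.58,0,0,0,0,0,0],[0.58,0,0,0,0,0,0],[0.58,0,0,0,0,0,0],[0.58,0,-2,0,0,0,0],[0.58,0,-4,0,0,0,0],[0.58,0,-4,0,0,0,0],[0.5,0,-1,-3,0,0,0]]]' >/dev/null; python3 -m creep '[[[0.5,0,0,-4,0,0,0],[0.5,0,0,-4,0,0,0],[0.5,0,0,-2,0,0,0],[0.5,0,0,-0.5,0,0,0],[0.5,0,0,0,0,0,0],[0.5,0,0,0,0,0,0],[0.5,0,0,0,0,0,0],[0.5,0,0,0,0,0,0]]]'; python3 -c "
from h import *
to([.6145,-.098,.051],1.5);blocks();c=snap('wrist');save(c['frame'],'w11.png',(120,0,440,300),2)"
```

```text
t: 57.1
tool_pos: [0.6173, -0.129, 0.17]
orientation: [-1.57, -0.032, 0.018]
force: [0.3, -0.4, -0.7]
opening: 0.0467
t 57.1 pos [ 0.6173 -0.129   0.17  ] F [ 0.3 -0.4 -0.7] op 0.0467 q [-0.29  0.24  1.48  0.    1.42 -0.32]
[[0.999, 0.008, -0.032], [0.032, 0.0, 0.999], [0.008, -1.0, 0.0]]
tool shift cm [-0.28 11.9   3.1 ]
turn tool deg [-0.    0.32  0.48]
top 63 [ 697. -382.] [18. 46.] 89
top 49 [ 271. -325.] [15. 42.] 28
scene 69 [ 276. -326.] [19. 45.] 25
scene 138 [ 699. -383.] [19. 46.] 90
```

View pics/w11.png

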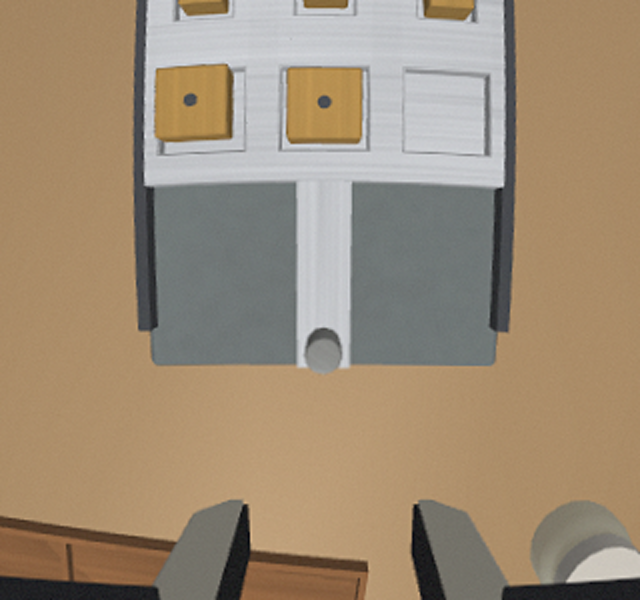

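```bash
python3 -c "
from h import *
c=load('wrist');d=c['depth'];o=-c['t']@c['R']
def P(u,v,off=(120,0),s=2):
    U=int(off[0]+u/s);V=int(off[1]+v/s);r=wray(c,U,V);r0=r@c['R'].T
    z=np.median(d[V-1:V+2,U-1:U+2]);return (o+r*z/r0[2]).round(4)
for p in [(165,75),(222,75),(165,130),(222,132),(190,90),(297,75),(352,75),(297,135),(352,135),(324,90),(263,110),(445,110),(205,4),(325,3),(448,10),(323,352)]: print(p,P(*p))
s=load('scene');p=cloud(s)
m=(p[...,2]>.042)&(p[...,2]<.075)&(p[...,1]>-.06)&(p[...,1]<.13)&(p[...,0]>.52)&(p[...,0]<.7)
k,l,st_,ce=cv2.connectedComponentsWithStats(m.astype(np.uint8))
for i in range(1,k):
    if st_[i,4]>15:
        q=p[l==i];w=np.array([onplane(s,u,v,.047)[:2] for v,u in np.argwhere(l==i)]).astype(np.float32)
        r=cv2.minAreaRect(w*1000);print(st_[i,4],q.mean(0).round(4),q[:,2].std().round(4),np.round(r[0]),np.round(r[1]),round(r[2]))
"
```

```text
(165, 75) [0.543  0.0203 0.047 ]
(222, 75) [0.5683 0.0193 0.0465]
(165, 130) [ 0.5441 -0.0051  0.0473]
(222, 132) [ 0.569  -0.0065  0.0455]
(190, 90) [0.5549 0.0123 0.0474]
(297, 75) [0.5997 0.019  0.0472]
(352, 75) [0.6231 0.0198 0.0468]
(297, 135) [ 0.6005 -0.0074  0.0464]
(352, 135) [ 0.6239 -0.0069  0.0473]
(324, 90) [0.6116 0.0122 0.0466]
(263, 110) [0.5849 0.0047 0.0364]
(445, 110) [0.6659 0.01   0.0273]
(205, 4) [0.5584 0.0535 0.0439]
(325, 3) [0.6102 0.0564 0.0366]
(448, 10) [0.6641 0.0545 0.0423]
(323, 352) [ 0.6142 -0.0986  0.0608]
60 [0.5586 0.0796 0.0457] 0.0018 [560.  77.] [17. 46.] 11
87 [0.6094 0.079  0.0459] 0.0017 [610.  78.] [20. 47.] 1
96 [0.6632 0.0767 0.046 ] 0.0018 [663.  76.] [20. 48.] 3
```

```bash
python3 -m creep '[[[0.5,-0.2,0,1.5,0,0.3,0.5],[0.5,0,2,1,0,0,0],[0.5,0,4,0.4,0,0,0],[0.5,0,3,0.1,0,0,0],[0.5,0,1.2,0,0,0,0],[0.5,0,0.4,0,0,0,0],[0.5,0,0.1,0,0,0,0],[0.5,0,0,0,0,0,0]]]' >/dev/null;python3 -c "
from h import *
to([.6142,-.0985,.051],1.5)"
```

```text
t 58.05 pos [ 0.6165 -0.0923  0.0643] F [ 0.3 -1.  -0.1] op 0.0465 q [-0.23  0.32  1.58  0.    1.24 -0.26]
[[1.0, 0.003, -0.027], [0.027, -0.0, 1.0], [0.003, -1.0, -0.0]]
tool shift cm [-0.25  1.33 -0.62]
turn tool deg [0.02 0.05 0.19]
```

```bash
python3 -m creep '[[[0.5,-0.2,0.4,-0.5,0,0,0.2],[0.5,0,0.5,-0.1,0,0,0],[0.5,0,0.3,0,0,0,0],[0.5,0,0.1,0,0,0,0],[0.5,0,0,0,0,0,0],[0.5,0,0,0,0,0,0],[1,0,0,0,0,0,0],[1,0,0,0,0,0,0]]]' 45;python3 -m creep '[[[1,0,0,0,0,0,0],[1,0,0,0,0,0,0],[1,0,0,0,0,0,0],[1,0,0,0,0,0,0],[1,0,0,0.5,0,0,0],[1,0,0,1,0,0,0],[1,0,0,1.5,0,0,0],[1,0,0,1.5,0,0,0]]]'; python3 -c "
from h import *
to([.609,.1025,.051],1.5)"
```

```text
t: 58.85
tool_pos: [0.6176, -0.1004, 0.055]
orientation: [-1.573, -0.025, 0.015]
force: [0.1, -0.3, 0.2]
opening: 0.0346
t: 59.65
tool_pos: [0.6132, -0.0575, 0.0548]
orientation: [-1.577, -0.018, 0.018]
force: [-0.4, -3.0, 0.2]
opening: 0.0148
t 59.65 pos [ 0.6132 -0.0575  0.0548] F [-0.4 -3.   0.2] op 0.0148 q [-0.17  0.32  1.6  -0.01  1.22 -0.19]
[[1.0, -0.0, -0.023], [0.023, -0.006, 1.0], [-0.001, -1.0, -0.006]]
tool shift cm [-0.06  0.28 16.01]
turn tool deg [ 0.36 -0.2  -0.03]
```

Gripped and moving with 3 N. Continue about 16 cm.

```bash
python3 -m creep '[[[1,0,0,1.5,0,0,0],[1,0,0,1.5,0,0,0],[1,0,0,1.5,0,0,0],[1,0,0,1.5,0,0,0],[1,0,0,1.5,0,0,0],[1,0,0,1.5,0,0,0],[1,0,0,1.5,0,0,0],[1,0,0,1.5,0,0,0]]]';python3 -m creep '[[[1,0,0,1,0,0,0],[1,0,0,0.6,0,0,0],[1,0,0,0.4,0,0,0],[1,0,0,0.4,0,0,0],[1,0,0,0.3,0,0,0],[1,0,0,0.3,0,0,0],[1,0,0,0,0,0,0],[1,0,0,0,0,0,0]]]'; python3 -c "
from h import *
to([.609,.1025,.051],1.5)"
```

```text
t: 60.45
tool_pos: [0.6098, 0.0738, 0.0548]
orientation: [-1.578, -0.019, 0.019]
force: [-1.4, -5.1, 2.7]
opening: 0.015
t: 61.25
tool_pos: [0.6091, 0.0993, 0.0548]
orientation: [-1.59, -0.017, 0.019]
force: [-1.2, -1.6, 4.2]
opening: 0.0147
t 61.25 pos [0.6091 0.0993 0.0548] F [-1.2 -1.6  4.2] op 0.0147 q [ 0.09  0.32  1.59 -0.02  1.23  0.07]
[[1.0, -0.002, -0.023], [0.023, -0.019, 1.0], [-0.002, -1.0, -0.019]]
tool shift cm [-0.01  0.37  0.33]
turn tool deg [ 1.08 -0.19 -0.12]
```

```bash
python3 -m creep '[[[1,0,0,0.4,0,0,0],[1,0,0,0.4,0,0,0],[1,0,0,0.4,0,0,0],[1,0,0,0.4,0,0,0],[1,0,0,0.4,0,0,0],[1,0,0,0.4,0,0,0],[1,0,0,0.4,0,0,0],[1,0,0,0.4,0,0,0]]]' 60; python3 -m creep '[[[1,0,0,0.5,0,0,0],[1,0,0,0.5,0,0,0],[1,0,0,0.5,0,0,0],[1,0,0,0.5,0,0,0],[1,0,0,0.5,0,0,0],[1,0,0,0.5,0,0,0],[1,0,0,0.5,0,0,0],[1,0,0,0.5,0,0,0]]]'
```

```text
t: 62.05
tool_pos: [0.6091, 0.1001, 0.0548]
orientation: [-1.635, -0.005, 0.016]
force: [-2.8, -17.7, 6.4]
opening: 0.0145
t: 62.85
tool_pos: [0.6092, 0.1044, 0.0541]
orientation: [-1.687, 0.012, 0.01]
force: [-4.6, -22.7, 8.3]
opening: 0.0145
```

```bash
python3 -m creep '[[[0.5,0,0,0,0,0,0],[0.5,0,0,0,0,0,0],[0.5,0,0,0,0,0,0],[0.5,0,0,0,0,0,0],[0.5,0,-2,0,0,0,0],[0.5,0,-4,0,0,0,0],[0.5,0,-4,0,0,0,0],[0.5,0,-4,0,0,0,0]]]';python3 -m creep '[[[0.5,0,-3,0,6.5,0,0],[0.5,0,-2,-1,0,0,0],[0.5,0,-1,-3,0,0,0],[0.5,0,0,-3,0,0,0],[0.5,0,0,-3,0,0,0],[0.5,0,0,-1,0,0,0],[0.5,0,0,0,0,0,0],[0.5,0,0,0,0,0,0]]]'; python3 -c "
from h import *
st()
a=snap('scene');b=snap('top')
A=cv2.resize(a['frame'][80:160,280:350],None,fx=5.5,fy=5.5,interpolation=2)
B=cv2.resize(b['frame'][220:280,145:205],None,fx=6.5,fy=6.5,interpolation=2)
H=max(A.shape[0],B.shape[0]);pad=lambda x:cv2.copyMakeBorder(x,0,H-x.shape[0],0,0,0)
im=np.hstack([pad(A),pad(B)]);print(im.shape,A.shape);save(im,'v1.png')"
```

```text
t: 63.65
tool_pos: [0.6052, 0.1223, 0.186]
orientation: [-1.686, 0.025, 0.025]
force: [1.2, -0.5, 0.9]
opening: 0.0467
t: 64.45
tool_pos: [0.6114, 0.0195, 0.2577]
orientation: [-1.562, 0.005, 0.017]
force: [0.7, 0.3, -1.2]
opening: 0.0463
t 64.45 pos [0.6114 0.0195 0.2577] F [ 0.7  0.3 -1.2] op 0.0463 q [-0.06  0.17  1.4   0.01  1.59 -0.06]
[[1.0, -0.014, -0.008], [0.008, 0.008, 1.0], [-0.014, -1.0, 0.008]]
(440, 775, 3) (440, 385, 3)
```

View pics/v1.png

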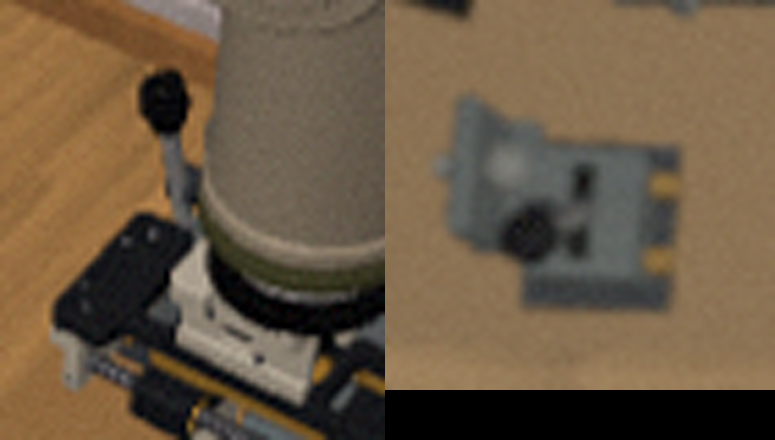

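```bash
python3 -m creep '[[[1,0,0,0,0,-8.5,0],[1,0,0,0,0,-8.5,0],[1,0,0,0,0,-8.5,0],[1,0,0,0,0,-8.5,0],[1,0,0,0,0,-8.5,0],[1,0,0,0,0,-8.5,0],[1,0,0,0,0,-8.5,0],[1,0,0,0,0,-8.5,0]]]' >/dev/null; python3 -m creep '[[[1,0,0,0,0,-8.5,0],[1,0,0,0,0,-8.5,0],[1,2,0,2.2,0,0,0],[1,3,0,3.3,0,0,0],[1,3,0,3.3,0,0,0],[1,3,0,3.3,0,0,0],[1,3,0,3.3,0,0,0],[1,3,0,3.3,0,0,0]]]' >/dev/null;  python3 -m creep '[[[1,3,0,3.3,0,0,0],[1,3,0,3.3,0,0,0],[1,2.5,0,3,0,0,0],[1,1,0,1.2,0,0,0],[1,0.3,0,0.3,0,0,0],[1,0,0,0,0,0,0],[1,0,0,0,0,0,0],[1,0,0,0,0,0,0]]]' >/dev/null; python3 -c "
from h import *
to([.325,.321,.156],86)
c=snap('wrist');save(c['frame'],'w12.png',(60,30,560,405),1.5)
b=snap('top');P=cloud(b);np.set_printoptions(suppress=True)
q=(P[...,2]>.155)&(P[...,2]<.2)&(abs(P[...,0]-.38)<.06)&(abs(P[...,1]-.32)<.05);print(q.sum(),P[q].mean(0))"
```

```text
t 66.95 pos [0.3073 0.3351 0.2616] F [ 0.6 -0.2  0.4] op 0.0007 q [ 0.69 -0.28  1.82  0.03  1.61 -0.84]
[[0.032, -0.023, -0.999], [0.999, 0.015, 0.031], [0.014, -1.0, 0.024]]
tool shift cm [-1.51 10.49 -2.06]
turn tool deg [-1.37  2.19  0.8 ]
53 [0.36823974 0.31590302 0.18882631]
```

View pics/w12.png

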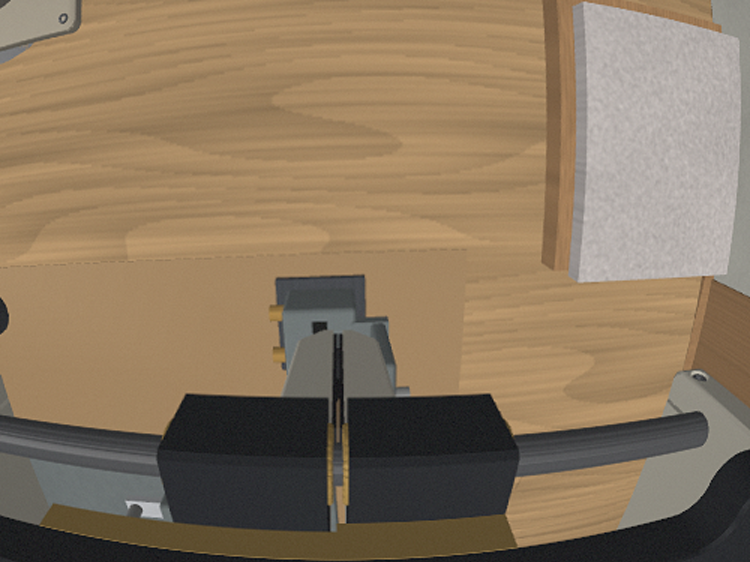

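```bash
python3 -m creep '[[[1,-1,2,0,-1.4,2.2,0.8],[1,-0.4,3,-0.3,0,0,0],[1,-0.1,3,0,0,0,0],[1,0,1.4,0,0,0,0],[1,0,0.5,0,0,0,0],[1,0,0.2,0,0,0,0],[1,0,0,0,0,0,0],[1,0,0,0,0,0,0]]]' 45; python3 -c "
from h import *
to([.33,.319,.156],86)"
```

```text
t: 67.85
tool_pos: [0.3147, 0.3173, 0.1596]
orientation: [-1.249, -1.153, 1.146]
force: [0.3, 0.1, -0.0]
opening: 0.0002
t 67.85 pos [0.3147 0.3173 0.1596] F [ 0.3  0.1 -0. ] op 0.0002 q [ 0.68 -0.26  1.99 -0.    1.41 -0.81]
[[0.081, 0.005, -0.997], [0.997, 0.001, 0.081], [0.002, -1.0, -0.005]]
tool shift cm [ 0.29  0.36 -1.51]
turn tool deg [ 0.27 -0.66  0.1 ]
```

```bash
python3 -m creep '[[[1,0.1,0.3,-0.8,0,0,0],[1,0,0,-1,0,0,0],[1,0,0,-1,0,0,0],[1,0,0,-1,0,0,0],[1,0,0,-1,0,0,0],[1,0,0,-1,0,0,0],[1,0,0,-1,0,0,0],[1,0,0,-0.5,0,0,0]]]'; python3 -m creep '[[[1,0,0,-0.5,0,0,0],[1,0,0,-0.5,0,0,0],[1,0,0,-0.5,0,0,0],[1,0,0,-0.5,0,0,0],[1,0,0,0,0,0,0],[1,0,0,0,0,0,0],[1,0,0,0,0,0,0],[1,0,0,0,0,0,0]]]'; python3 -c "
from h import *
to([.435,.311,.156],86)"
```

```text
t: 68.65
tool_pos: [0.3927, 0.3147, 0.16]
orientation: [-1.242, -1.155, 1.144]
force: [-3.9, 2.2, 0.2]
opening: 0.0009
t: 69.45
tool_pos: [0.4165, 0.312, 0.1594]
orientation: [-1.244, -1.154, 1.144]
force: [0.1, 0.2, -0.1]
opening: 0.0004
t 69.45 pos [0.4165 0.312  0.1594] F [ 0.1  0.2 -0.1] op 0.0004 q [ 0.54 -0.05  1.8   0.    1.38 -0.95]
[[0.081, 0.003, -0.997], [0.997, 0.006, 0.081], [0.006, -1.0, -0.002]]
tool shift cm [ 0.05  0.35 -1.85]
turn tool deg [ 0.13 -0.65  0.34]
```

```bash
python3 -m creep '[[[1,0,0.1,-0.5,0,0,0],[1,0,0,-0.5,0,0,0],[1,0,0,-0.5,0,0,0],[1,0,0,-0.3,0,0,0],[1,0,0,-0.2,0,0,0],[1,0,0,0,0,0,0],[1,0,0,0,0,0,0],[1,0,0,0,0,0,0]]]'; python3 -m creep '[[[1,0,0,2,0,0,0],[1,0,0,4,0,0,0],[1,0,0,4,0,0,0],[1,0,-2,3,0,0,0],[1,0,-4,0,0,0,0],[1,0,-2,0,0,0,0],[1,0,0,0,0,0,0],[1,0,0,0,0,0,0]]]'; python3 -c "
from h import *
for n in('top','scene'):
    b=snap(n);P=cloud(b);v=b['frame'].max(-1)
    q=(P[...,2]>.138)&(P[...,2]<.2)&(P[...,0]>.34)&(P[...,0]<.52)&(abs(P[...,1]-.32)<.055)
    print(n,q.sum(),P[q].mean(0).round(3),P[q&(v<60)].mean(0).round(3),(q&(v<60)).sum())
    p=P;m=(p[...,2]>.031)&(p[...,2]<.075)&(p[...,1]>-.2)&(p[...,1]<.18)&(p[...,0]>.58)&(p[...,0]<.64);print(p[m].min(0).round(3),p[m].max(0).round(3),m.sum())
    for u,z in ():pass
st()"
```

```text
t: 70.25
tool_pos: [0.4352, 0.3108, 0.1583]
orientation: [-1.239, -1.15, 1.148]
force: [-2.3, 0.1, 1.0]
opening: 0.0005
t: 71.05
tool_pos: [0.303, 0.3199, 0.2387]
orientation: [-1.242, -1.15, 1.145]
force: [1.0, -0.1, -0.2]
opening: 0.0004
top 109 [0.452 0.325 0.163] [0.458 0.317 0.173] 56
[ 0.58  -0.105  0.031] [0.639 0.18  0.07 ] 193
scene 88 [0.463 0.315 0.165] [0.464 0.314 0.165] 82
[0.581 0.087 0.031] [0.64  0.179 0.063] 174
t 71.15 pos [0.3027 0.3196 0.2379] F [-0.5 -0.2  0.1] op 0.0006 q [ 0.69 -0.32  1.9   0.    1.57 -0.8 ]
[[0.082, -0.002, -0.997], [0.997, 0.004, 0.082], [0.004, -1.0, 0.003]]
```

```bash
python3 -c "
from h import *
for n in('top','scene'):
    b=load(n);p=cloud(b)
    m=(p[...,2]>.05)&(p[...,2]<.07)&(p[...,1]>-.2)&(p[...,1]<.165)&(p[...,0]>.59)&(p[...,0]<.63);print(n,m.sum(),p[m].mean(0).round(3))
    m=(p[...,2]>.031)&(p[...,2]<.045)&(p[...,1]>-.2)&(p[...,1]<.16)&(p[...,0]>.54)&(p[...,0]<.69);h=np.histogram(p[m][:,1],np.arange(-.2,.17,.02))[0];print(h)
    for nm,xy,z in(('jar',None,.055),('weight',None,.04)):
        pass
a=snap('scene')
T=snap('top')
o=cv2.absdiff(a['frame'],cv2.imread('pics/scene0.png')[::,::,::-1].copy()[:588,:784] if 0 else cv2.resize(cv2.imread('pics/scene0.png'),(560,420),interpolation=cv2.INTER_AREA)[:,:,::-1].copy()).max(-1)
for nm,u,v,r in(('weight',344,289,14),('jar',452,450,18),('brush',545,180,12)):
    u=int(u/1.4);v=int(v/1.4);r=int(r/1.4);print(nm,o[v-r:v+r,u-r:u+r].mean().round(1))"
```

```text
top 17 [0.607 0.098 0.06 ]
[ 0  0  0  0  3  3  4  2  2  7  2  3  3  4 20 33 36 42]
scene 28 [0.609 0.098 0.058]
[ 0  0  0  0  0  0  0  0  0  0  0  0  1  3 22 18 23 37]
weight 4.5
jar 3.9
brush 4.6
```

```bash
python3 -c "
from h import *
print(robot.close_job())"
```

```text
the job is handed in; nothing more can be done
None
```

The job is done and handed in at about 71 s of the 210 s allowed. All steps were carried out in the order asked.

**What I did**
- **Chase out:** I drew it out by its post. The first grip slid off the post near the end of the pull. I then pushed the post with closed fingers, and it stalled against the stop at 15–22 N.
- **Blocks:** The bin held five, three bars and two pads. I put them in slot2, slot1, slot0, square0 and square1, in that order. The sixth compartment was empty from the start.
- **Chase home:** I slid it in by the post until it stalled at 18–23 N, after about 200 mm of travel.
- **Lever:** I pushed it past the detent and backed the arm away.

**Last checks**
- **Seating:** Before the chase went home, the pad tops read 46–47 mm (47 is fully down). The bars averaged about 46 mm from the scene camera. I did not view a picture of the blocks after sliding the chase in.
- **Chase position:** The post reads y ≈ 0.098 against about 0.102 expected. That 4 mm gap is close to the measuring error, and the stall at the stop says it is home.
- **Lever:** The knob moved about 92 mm in +x and stayed there, which fits the float notch.
- **Jar, brush and weight:** All three look unchanged in the scene camera.

No grip was lost on a block, and I saw no block knocked aside.

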